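Pack sloped cartons head to tail in a shipping tray

TASK

Pack the four sloped cartons into the brown tray in one row, alternately head to tail so that their slopes mate and all four stand flat on the tray's floor; one is already in the tray but has slid out of place, so move it up as needed. Keep them lying on the side they lie on now, set them down without dropping them, and do not push or knock the other things on the bench.

Things in the scene. Friction and masses are not known exactly. Their poses are not given: they have to be found in the camera images.
- tray: brown card tray, open, taped to the bench (immovable), for one row of four cartons. Origin: centre of underside; x along it, y across. Inside 300 (x) by 66 mm (y), floor 4 mm thick, walls 5 mm thick, their tops 34 mm over the bench, so cartons rise 40 mm above them. Four cartons laid alternately, x axes along and against the tray's x in turn, slope to slope and flat to flat, take 288 by 60 mm.
- carton_a: rigid white card carton with a sloping top, lying on its side: seen from above a wedge, 70 mm tall. Origin on its underside, z up. In its axes (mm): flat bottom face x = -36 (y -30 to 30), short face y = -30 (x -36 to 12), long face y = 30 (x -36 to 60), slope from (12,-30) to (60,30). Already in the tray, x axis along the tray's x, anywhere along it, free to slide.
- carton_b: a carton just like carton_a, loose on the bench, turned anyhow. 130 to 250 g. The long and short faces are parallel, 60 mm apart: grip them across, along the carton's y, from above, best at x = -12 mm, the middle of the short face. The lower edges are bevelled by 2 mm.
- carton_c: a carton just like carton_b (shape, size, origin and axes), loose on the bench, turned anyhow
- carton_d: a carton just like carton_b (shape, size, origin and axes), loose on the bench, turned anyhow
- square_carton: bystander: a plain rectangular white carton 96 x 60 x 70 mm (its x, y, z), standing loose among the sloped ones; origin at the centre of its underside. It does not go in the tray
- tape_roll: bystander: a loose roll of brown packing tape lying flat, 108 mm across, 48 mm high; origin at the centre of its underside
- scanner: bystander: a grey hand scanner in a loose gooseneck stand with a round foot 92 mm across, 195 mm tall in all, nothing reaching more than 55 mm from its upright axis; origin at the centre of its underside
- knife: bystander: a grey carton knife 175 mm long, 17 mm high, lying beyond the tray, before the roller conveyor (85 mm high) along the far edge of the bench; origin under the middle of its handle
- marker: bystander: a marker pen 138 mm long, 18 mm high, lying beyond the tray; origin at the middle of its underside
There are look-alikes about, which are no part of the job. Leave any purple look-alike of the carton_d alone. Leave any pink look-alike of the carton_a alone.

How it is judged:
By the outcome, as a careful person would: the job done as asked, in the order asked, and still so for the second after the job is handed in, with the robot touching nothing.
It also fails if it takes over 72 s, if anything falls off the work surface, if the arm or the gripper's body presses on something with over 40 N, if the wrist force passes 120 N, or if a joint passes its speed limit or range.

ROBOT

A 6-joint arm with a two-finger parallel gripper is mounted at the origin on the work surface. World frame = base frame: x ahead of the robot, y to its left, z up, the work surface at z = 0. Lengths are in mm, angles in rad, forces in N, time in s.
With the tool pointing down it reaches from about 325 to 900 mm from the base axis. Payload 6.1 kg.
Tool frame: the origin (TCP) lies between the finger pads; the fingertips stand 8 mm ahead of it and the grasp point (between the pads) lies 11 mm behind it (tip_reach is the distance from the TCP to the fingertips, in mm); z points along the fingers, y is the direction in which the jaws open and shut (so a half turn about z gives the same grasp; the last joint's range is limited). The gripper opens to 87 mm and grips with 3 to 60 N. Pads are 19 mm wide; open, the fingers measure 117 mm over their backs; the gripper's body (75 mm by 190 mm) begins 51 mm behind the grasp point.
Start: joints at [1.001, 0.22, 1.526, -0, 1.395, -0.126], TCP at [268.356, 564.447, 230.538] pointing down, gripper open.
Joint ranges: [-2.98, 2.98], [-0.91, 2.08], [0.09, 2.57], [-1.24, 4.39], [0.2, 2.65], [-2.68, 2.68]. Speed limits (rad/s): [2.57, 2.57, 3.01, 3.14, 3.14, 3.14].

INTERFACE

Orientations are given as a rotation vector (axis times angle).
In Python, from rig import * gives the robot as it stands. The module is installed in compiled form; this text tells all that it offers.
- The arm moves only by the tool servo_tool, never from a script. Its argument "moves" is a list of rows, each an object of numbers: "grip": the gripper command: -1 is fully open, 1 is shut, values between are in proportion; "dx", "dy", "dz": the shift along the tool's x, y, z in mm; "twist": the turn about the tool's z in rad. In form: [{"grip": .., "dx": .., "dy": .., "dz": .., "twist": ..}, ...]. A call has exactly 10 rows; each row shifts and turns the pose as measured when the row begins, along the tool's axes as they then stand; what a row does not reach is not made up. A row lasts 1/12 s, in which the tool goes at most 41.7 mm and 7.16 degrees, less where a joint would pass 70% of its speed; a pose out of reach is approached as far as the arm can. A call with a gripper value outside its range is refused whole. The fingers move at their own pace and stop on an object; "grip_force" is the grip in N (left out, the last holds). Time passes only in rows, so rows that do not move let the fingers close, or fill a call up. It gives the time, the measured TCP pose, the force and the opening at its end, in the units of the state.
- read_state(): the state, without advancing time (a new reading comes with each control period).
- camera(name): name is "scene" or "top"; returns a dict with "img" (400x640x3 uint8, red, green, blue), "intrinsics" (3x3 intrinsics, pixels), "k1" (the pictures are not rectified: a ray, as slopes to the right and down, at radius r is drawn at 1 + k1 r^2 times it, then the intrinsics apply), "rvec" (rotation vector, rad) and "tvec" (3), from world to camera coordinates, as OpenCV has them. Camera axes: x right, y down, z forward; pixel columns grow to the right and rows downward; lengths in mm; the calibration is good to about 2 mm. A picture is of the moment at which its call begins. There is no depth.
- close_job(): hands the job in, once; it reports no verdict.
The state is a dict: "clock": time; "qpos": joint angles; "joint_vel": joint speeds; "effort": joint torques, N m; "position": TCP position; "ee_rot": TCP orientation; "wrist_force": force on the tool from outside, world axes, zero at the start; "torque": the same for the moment, N m; "grip_width": finger opening in mm.
Only numpy, scipy, OpenCV 4.12 (cv2) and the standard library are available. Lean on these libraries where they do the work, as an engineer would, in place of code of your own. Each camera call takes 0.05 s, during which the arm holds its last target.

## Working session

There is one attempt and no reset: what is moved stays moved. The work goes in short steps, Python scripts to look and compute and a tool call to move; the robot and the scene stay as the last step left them, time stands still between calls to the robot, and variables do not carry over. Pictures are saved under pics/ and viewed, and the job is handed in when it is done.

Besides the shell and the picture viewer there is one more tool, called after "Request:" in YAML: its name, and indented under it one key for each argument. servo_tool: Moves the arm, as the interface text tells. Its arguments: {"type":"object","properties":{"moves":{"type":"array"},"grip_force":{"type":"number"}},"required":["moves"]}

```bash
mkdir -p pics; python3 - <<'E'
from rig import *
import cv2
s=read_state();print(s)
for n in("scene","top"):
    c=camera(n);cv2.imwrite(f"pics/{n}0.png",c["img"][:,:,::-1])
    print(n,c["intrinsics"],c["k1"],c["rvec"],c["tvec"])
E
```

```text
{'clock': 0.0, 'qpos': array([ 1.00088403e+00,  2.21223755e-01,  1.52760999e+00, -2.45993027e-05,
        1.39468056e+00, -1.26112289e-01]), 'joint_vel': array([0.0009417 , 0.00224264, 0.00010304, 0.00110953, 0.00203425,
       0.00072239]), 'effort': array([-1.08267199e-03, -4.94614112e+01, -3.87372994e+01,  6.96448982e-02,
        5.70895791e-02, -1.57647160e-04]), 'position': array([268.05057025, 563.9365871 , 229.4392927 ]), 'ee_rot': array([-6.91266370e-01, -3.06394727e+00,  2.84997428e-03]), 'wrist_force': array([ 0.15976874, -0.71678833,  0.38864562]), 'torque': array([-0.01576691, -0.01229579, -0.00869655]), 'grip_width': 86.66819076894045}
scene [[376.26415366   0.         309.68959213]
 [  0.         376.26415366 202.3513534 ]
 [  0.           0.           1.        ]] -0.033162555030540664 [ 2.18611845  1.06736394 -0.40708396] [-335.16921833 -279.08922843 1286.9934093 ]
top [[418.76151967   0.         320.23600656]
 [  0.         418.76151967 195.06626711]
 [  0.           0.           1.        ]] -0.08466914743896532 [ 2.11735078 -2.17462509  0.15606777] [  27.62639334  491.26284527 1131.26957548]
```

View pics/scene0.png

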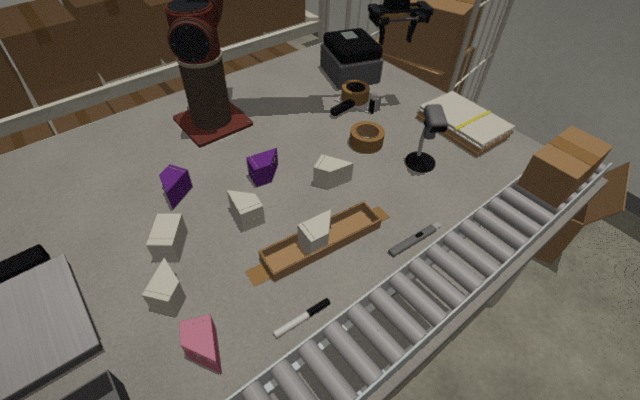

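View pics/top0.png

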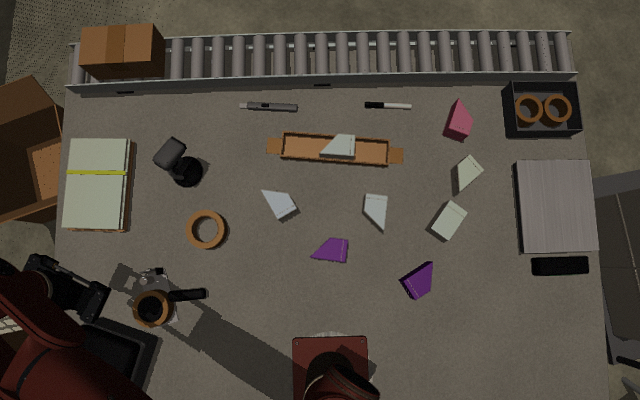

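```bash
cat > h.py <<'E'
from rig import *
import cv2, numpy as np
def cam(n):
    c=camera(n);R=cv2.Rodrigues(np.array(c["rvec"]))[0];c["R"]=R;c["t"]=np.array(c["tvec"]).reshape(3);return c
def ray2plane(c,uv,z):
    K=c["intrinsics"];uv=np.atleast_2d(np.array(uv,float))
    d=(uv-[K[0,2],K[1,2]])/[K[0,0],K[1,1]]
    rd=np.hypot(*d.T)
    r=rd.copy()
    for _ in range(30): r=rd/(1+c["k1"]*r*r)
    p=d*(r/np.maximum(rd,1e-12))[:,None]
    v=np.c_[p,np.ones(len(p))]@c["R"]
    o=-c["R"].T@c["t"]
    s=(z-o[2])/v[:,2]
    return (o+v*s[:,None])[:,:2]
def proj(c,P):
    X=np.atleast_2d(P)@c["R"].T+c["t"];p=X[:,:2]/X[:,2:]
    r2=(p**2).sum(1,keepdims=True);p=p*(1+c["k1"]*r2);K=c["intrinsics"]
    return p*[K[0,0],K[1,1]]+[K[0,2],K[1,2]]
E
python3 - <<'E'
from h import *
c=cam("top");np.save("top0.npy",c["img"])
print("campos",-c["R"].T@c["t"])
im=c["img"][:,:,::-1].copy()
a=im[115:255,250:490]
cv2.imwrite("pics/crop0.png",cv2.resize(a,None,fx=3.33,fy=3.33,interpolation=cv2.INTER_CUBIC))
hsv=cv2.cvtColor(im,cv2.COLOR_BGR2HSV)
for p in[(275,203),(290,212),(375,205),(380,225),(467,170),(458,182),(449,215),(345,143),(330,154),(400,200)]:
    print(p,im[p[1],p[0]],hsv[p[1],p[0]])
E
```

```text
campos [ 323.16386839   16.91229229 1190.44207826]
(275, 203) [156 154 149] [ 99  11 156]
(290, 212) [63 65 66] [20 12 66]
(375, 205) [147 151 147] [ 60   7 151]
(380, 225) [149 153 148] [ 66   8 153]
(467, 170) [135 154 150] [ 36  31 154]
(458, 182) [52 62 68] [19 60 68]
(449, 215) [136 153 146] [ 42  28 153]
(345, 143) [143 153 148] [ 45  17 153]
(330, 154) [64 72 76] [20 40 76]
(400, 200) [ 83  94 101] [ 18  45 101]
```

View pics/crop0.png

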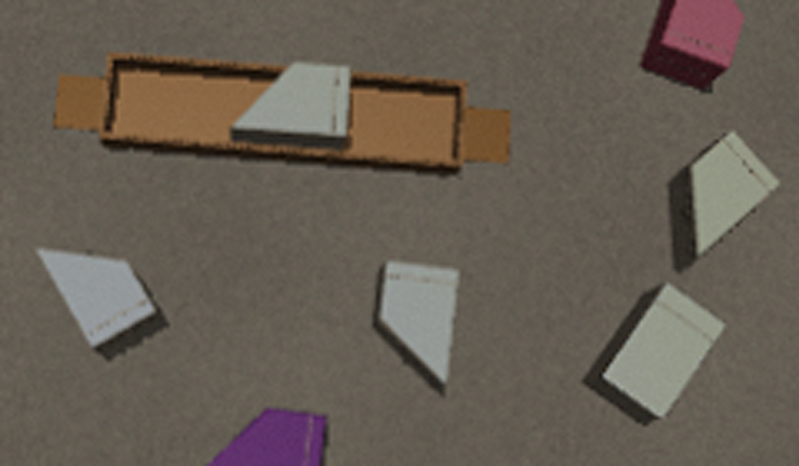

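```bash
cat >> h.py <<'E'
W=np.array([[-36,-30],[12,-30],[60,30],[-36,30]],float)
Q=np.array([[-48,-30],[48,-30],[48,30],[-48,30]],float)
def tops(c,box=(250,115,490,255),z=70,S=4,lo=122):
    x0,y0,x1,y1=box
    im=c["img"][y0:y1,x0:x1]
    g=cv2.resize(im,None,fx=S,fy=S,interpolation=cv2.INTER_CUBIC)
    hsv=cv2.cvtColor(g,cv2.COLOR_RGB2HSV)
    m=((hsv[:,:,2]>lo)&(hsv[:,:,1]<70)).astype(np.uint8)
    m=cv2.morphologyEx(m,cv2.MORPH_CLOSE,np.ones((9,9)))
    out=[]
    for k in cv2.findContours(m,cv2.RETR_EXTERNAL,cv2.CHAIN_APPROX_NONE)[0]:
        if cv2.contourArea(k)<150*S*S: continue
        uv=(k[:,0,:]+0.5)/S-0.5+[x0,y0]
        w=ray2plane(c,uv,z if not callable(z) else z(uv.mean(0)))
        a=cv2.approxPolyDP(w.astype(np.float32)[:,None],9,True)[:,0]
        if len(a)!=4: print("poly",len(a),uv.mean(0));continue
        L=[]
        for i in range(4):
            p,q=a[i],a[(i+1)%4];d=(q-p)/np.linalg.norm(q-p);n=np.array([-d[1],d[0]])
            t=(w-p)@d;l=np.linalg.norm(q-p)
            s=w[(abs((w-p)@n)<5)&(t>.12*l)&(t<.88*l)].astype(np.float32)
            vx,vy,px,py=cv2.fitLine(s,cv2.DIST_HUBER,0,.01,.01).ravel()
            L.append((np.array([vx,vy]),np.array([px,py])))
        C=[]
        for i in range(4):
            (d1,p1),(d2,p2)=L[i-1],L[i]
            s=np.linalg.solve(np.c_[d1,-d2],p2-p1);C.append(p1+d1*s[0])
        C=np.array(C)
        if cv2.contourArea(C.astype(np.float32),True)*cv2.contourArea(W.astype(np.float32),True)<0: C=C[::-1]
        best=None
        for nm,M in(("wedge",W),("rect",Q)):
            for r in range(4):
                D=np.roll(C,r,0);mc,dc=M.mean(0),D.mean(0)
                H=(M-mc).T@(D-dc);th=np.arctan2(H[0,1]-H[1,0],H[0,0]+H[1,1])
                R=np.array([[np.cos(th),-np.sin(th)],[np.sin(th),np.cos(th)]])
                o=dc-R@mc;e=np.sqrt((((M@R.T+o)-D)**2).sum(1).mean())
                if best is None or e<best[0]: best=(e,nm,o,th,D)
        out.append(best)
        D=best[4]
        print(best[1],"uv",uv.mean(0).round(),"o",best[2].round(1),"th",round(best[3],4),"rms",round(best[0],2),"edges",np.linalg.norm(np.roll(D,-1,0)-D,axis=1).round(1))
    return out
E
python3 - <<'E'
from h import *
c=cam("top")
print("z70");tops(c)
print("z74");tops(c,(300,125,375,165),74)
# tray rim: brown mask
im=c["img"];hsv=cv2.cvtColor(im,cv2.COLOR_RGB2HSV)
for u in range(276,410,6):
    print(u,[tuple(hsv[v,u]) for v in (128,132,134,136)]) if u in(276,330,384) else 0
cr=im[120:175,255:415,::-1]
cv2.imwrite("pics/tray0.png",cv2.resize(cr,None,fx=5,fy=5,interpolation=cv2.INTER_CUBIC))
E
```

```text
z70
rect uv [449. 220.] o [ 410.1 -332.1] th 2.4804 rms 1.57 edges [93.6 58.5 93.9 57.3]
wedge uv [377. 208.] o [ 450.2 -132.6] th 2.9881 rms 1.7 edges [47.8 73.3 93.  57.6]
wedge uv [278. 201.] o [470.7 123.7] th 0.5034 rms 1.46 edges [46.5 74.9 93.5 57.8]
wedge uv [467. 172.] o [ 546.8 -393.6] th 2.2426 rms 1.92 edges [46.6 73.1 92.6 58. ]
wedge uv [340. 146.] o [628.2 -47. ] th 1.461 rms 1.51 edges [45.9 75.2 93.5 57.8]
z74
wedge uv [340. 146.] o [627.1 -46.8] th 1.461 rms 1.68 edges [45.8 74.9 93.1 57.6]
276 [(np.uint8(17), np.uint8(42), np.uint8(97)), (np.uint8(18), np.uint8(42), np.uint8(91)), (np.uint8(20), np.uint8(39), np.uint8(98)), (np.uint8(20), np.uint8(39), np.uint8(98))]
330 [(np.uint8(18), np.uint8(44), np.uint8(98)), (np.uint8(21), np.uint8(33), np.uint8(99)), (np.uint8(15), np.uint8(102), np.uint8(117)), (np.uint8(14), np.uint8(135), np.uint8(49))]
384 [(np.uint8(18), np.uint8(45), np.uint8(97)), (np.uint8(16), np.uint8(44), np.uint8(98)), (np.uint8(17), np.uint8(42), np.uint8(97)), (np.uint8(17), np.uint8(42), np.uint8(98))]
```

View pics/tray0.png

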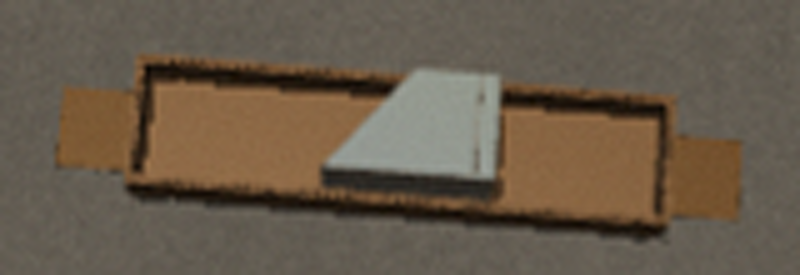

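```bash
cat >> h.py <<'E'
def tray(c):
    x0,y0,x1,y1=255,120,415,175;S=5
    g=cv2.resize(c["img"][y0:y1,x0:x1],None,fx=S,fy=S,interpolation=cv2.INTER_CUBIC)
    h=cv2.cvtColor(g,cv2.COLOR_RGB2HSV)
    m=(h[:,:,1]>72)&(h[:,:,2]>75)
    cv2.imwrite("pics/m.png",m.astype(np.uint8)*255)
    conv=lambda P:ray2plane(c,(np.array(P,float)+.5)/S-.5+[x0,y0],34)
    T=conv([(u,np.where(m[:,u])[0][0]) for u in range(160,395,2)]+[(u,np.where(m[:,u])[0][0]) for u in range(515,655,2)])
    B=conv([(u,np.where(m[:,u])[0][-1]+1) for u in range(150,640,2)])
    f=lambda P:cv2.fitLine(P.astype(np.float32),cv2.DIST_HUBER,0,.01,.01).ravel()
    t,b=f(T),f(B);
    d=(t[:2]*np.sign(t[1])+b[:2]*np.sign(b[1]));d/=np.linalg.norm(d)
    n=np.array([-d[1],d[0]])
    print("dirs",np.arctan2(t[1]*np.sign(t[1]),t[0]*np.sign(t[1])),np.arctan2(b[1]*np.sign(b[1]),b[0]*np.sign(b[1])),"width",n@(t[2:]-b[2:]))
    w=conv([(np.where(m[v])[0][0],v) for v in range(66,84,2)]);Lx=np.median(w@d)
    w=conv([(np.where(m[v])[0][-1]+1,v) for v in list(range(108,132,2))]);Rx=np.median(w@d)
    print("len",Lx-Rx)
    ctr=d*(Lx+Rx)/2+n*(n@(t[2:]+b[2:])/2)
    return ctr,np.arctan2(d[1],d[0])
E
python3 - <<'E'
from h import *
c=cam("top")
print(tray(c))
E
```

```text
dirs 1.4615393 1.4608458 width -77.207756
len 311.7043766371231
(array([628.54110613, -31.12039006]), np.float32(1.4611926))
```

View pics/m.png

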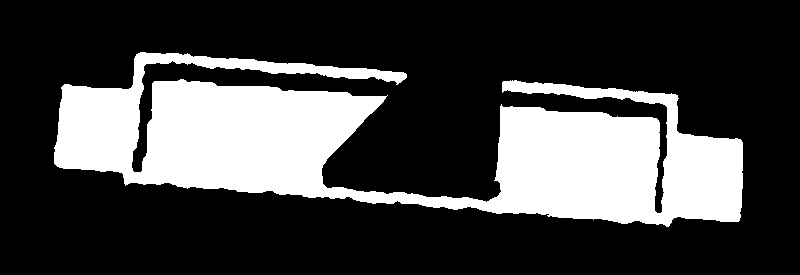

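```bash
cat >> h.py <<'E'
def wrap(a): return (a+np.pi)%(2*np.pi)-np.pi
def pose():
    P=[];
    s=read_state();R=cv2.Rodrigues(np.array(s["ee_rot"]))[0]
    return s,np.array(s["position"]),np.arctan2(R[1,1],R[0,1]),R
def plan(xyz,psi,n,start=None,dpsi=None):
    "rows to go straight to xyz with psi in n rows"
    if start is None:
        s,p,ps,R=pose();print("at",p.round(1),"psi",round(ps,3),"tilt",R[:,2].round(3),"F",np.array(s["wrist_force"]).round(1),"w",round(s["grip_width"],1),"t",round(s["clock"],2),"q6",round(s["qpos"][5],2))
    else: p,ps=start
    xyz=np.array(xyz,float);d=(xyz-p)/n;tw=(dpsi if dpsi is not None else wrap(psi-ps))/n
    print("total",(xyz-p).round(1),"per row",np.linalg.norm(d).round(1),"twist/row deg",np.degrees(-tw).round(2))
    for i in range(n):
        a=ps+tw*i
        y=np.array([np.cos(a),np.sin(a)]);x=np.array([-np.sin(a),np.cos(a)])
        print(dict(dx=round(float(d[:2]@x),1),dy=round(float(d[:2]@y),1),dz=round(-d[2],1),twist=round(-tw,3)))
E
python3 - <<'E'
from h import *
plan((625.8,-58.7,150),-.110,20)
E
```

```text
at [268.2 564.2 230. ] psi 1.127 tilt [-0.001 -0.001 -1.   ] F [ 0.5 -0.4  1.4] w 87.3 t 0.25 q6 -0.13
total [ 357.6 -622.9  -80. ] per row 36.1 twist/row deg 3.54
{'dx': -29.5, 'dy': -20.5, 'dz': np.float64(4.0), 'twist': np.float64(0.062)}
{'dx': -30.7, 'dy': -18.6, 'dz': np.float64(4.0), 'twist': np.float64(0.062)}
{'dx': -31.8, 'dy': -16.7, 'dz': np.float64(4.0), 'twist': np.float64(0.062)}
{'dx': -32.8, 'dy': -14.7, 'dz': np.float64(4.0), 'twist': np.float64(0.062)}
{'dx': -33.6, 'dy': -12.6, 'dz': np.float64(4.0), 'twist': np.float64(0.062)}
{'dx': -34.3, 'dy': -10.5, 'dz': np.float64(4.0), 'twist': np.float64(0.062)}
{'dx': -34.9, 'dy': -8.4, 'dz': np.float64(4.0), 'twist': np.float64(0.062)}
{'dx': -35.4, 'dy': -6.2, 'dz': np.float64(4.0), 'twist': np.float64(0.062)}
{'dx': -35.7, 'dy': -4.0, 'dz': np.float64(4.0), 'twist': np.float64(0.062)}
{'dx': -35.9, 'dy': -1.8, 'dz': np.float64(4.0), 'twist': np.float64(0.062)}
{'dx': -35.9, 'dy': 0.5, 'dz': np.float64(4.0), 'twist': np.float64(0.062)}
{'dx': -35.8, 'dy': 2.7, 'dz': np.float64(4.0), 'twist': np.float64(0.062)}
{'dx': -35.6, 'dy': 4.9, 'dz': np.float64(4.0), 'twist': np.float64(0.062)}
{'dx': -35.2, 'dy': 7.1, 'dz': np.float64(4.0), 'twist': np.float64(0.062)}
{'dx': -34.7, 'dy': 9.2, 'dz': np.float64(4.0), 'twist': np.float64(0.062)}
{'dx': -34.1, 'dy': 11.4, 'dz': np.float64(4.0), 'twist': np.float64(0.062)}
{'dx': -33.3, 'dy': 13.4, 'dz': np.float64(4.0), 'twist': np.float64(0.062)}
{'dx': -32.4, 'dy': 15.5, 'dz': np.float64(4.0), 'twist': np.float64(0.062)}
{'dx': -31.4, 'dy': 17.5, 'dz': np.float64(4.0), 'twist': np.float64(0.062)}
{'dx': -30.2, 'dy': 19.4, 'dz': np.float64(4.0), 'twist': np.float64(0.062)}
```

Request:
servo_tool:
  moves:
    - {"grip":-1,"dx":-29,"dy":-20,"dz":0,"twist":0.06}
    - {"grip":-1,"dx":-31,"dy":-19,"dz":0,"twist":0.06}
    - {"grip":-1,"dx":-32,"dy":-17,"dz":0,"twist":0.06}
    - {"grip":-1,"dx":-33,"dy":-15,"dz":0,"twist":0.06}
    - {"grip":-1,"dx":-34,"dy":-13,"dz":0,"twist":0.06}
    - {"grip":-1,"dx":-34,"dy":-10,"dz":0,"twist":0.06}
    - {"grip":-1,"dx":-35,"dy":-8,"dz":0,"twist":0.06}
    - {"grip":-1,"dx":-35,"dy":-6,"dz":0,"twist":0.06}
    - {"grip":-1,"dx":-36,"dy":-4,"dz":0,"twist":0.06}
    - {"grip":-1,"dx":-36,"dy":-2,"dz":0,"twist":0.06}
  grip_force: 25

```text
clock: 1.08
position: [448.9, 245.2, 227.9]
ee_rot: [-1.584, -2.711, -0.001]
wrist_force: [0.3, 0.4, -0.3]
grip_width: 87.1
```

```bash
sed -i 's/print(dict(dx=.*/print("dx %.1f dy %.1f dz %.1f tw %.3f"%(d[:2]@x,d[:2]@y,-d[2],-tw))/' h.py; python3 - <<'E'
from h import *
plan((625.8,-58.7,110),-.110,10)
E
```

```text
at [448.9 245.2 227.9] psi 0.513 tilt [-0.001  0.001 -1.   ] F [ 0.3  0.4 -0.3] w 87.1 t 1.08 q6 -0.17
total [ 176.9 -303.9 -117.9] per row 37.1 twist/row deg 3.57
dx -35.2 dy 0.5 dz 11.8 tw 0.062
dx -35.1 dy 2.7 dz 11.8 tw 0.062
dx -34.8 dy 4.9 dz 11.8 tw 0.062
dx -34.5 dy 7.0 dz 11.8 tw 0.062
dx -34.0 dy 9.2 dz 11.8 tw 0.062
dx -33.3 dy 11.3 dz 11.8 tw 0.062
dx -32.6 dy 13.3 dz 11.8 tw 0.062
dx -31.7 dy 15.3 dz 11.8 tw 0.062
dx -30.6 dy 17.2 dz 11.8 tw 0.062
dx -29.5 dy 19.1 dz 11.8 tw 0.062
```

Request:
servo_tool:
  moves:
    - {"grip":-1,"dx":-35,"dy":1,"dz":12,"twist":0.062}
    - {"grip":-1,"dx":-35,"dy":3,"dz":12,"twist":0.062}
    - {"grip":-1,"dx":-35,"dy":5,"dz":12,"twist":0.062}
    - {"grip":-1,"dx":-34,"dy":7,"dz":12,"twist":0.062}
    - {"grip":-1,"dx":-34,"dy":9,"dz":12,"twist":0.062}
    - {"grip":-1,"dx":-33,"dy":11,"dz":12,"twist":0.062}
    - {"grip":-1,"dx":-33,"dy":13,"dz":12,"twist":0.062}
    - {"grip":-1,"dx":-32,"dy":15,"dz":12,"twist":0.062}
    - {"grip":-1,"dx":-31,"dy":17,"dz":12,"twist":0.062}
    - {"grip":-1,"dx":-29,"dy":19,"dz":11,"twist":0.062}

```text
clock: 1.92
position: [630.3, -77.3, 108.8]
ee_rot: [2.369, 2.058, 0.015]
wrist_force: [-0.2, 1.5, 0.2]
grip_width: 87.0
```

```bash
python3 - <<'E'
from h import *
plan((625.8,-58.7,49),-.110,3)
E
```

```text
at [630.3 -77.3 108.8] psi -0.14 tilt [ 0.01   0.004 -1.   ] F [-0.2  1.5  0.2] w 87.0 t 1.92 q6 -0.11
total [ -4.5  18.6 -59.8] per row 20.9 twist/row deg -0.58
dx 5.9 dy -2.4 dz 19.9 tw -0.010
dx 5.9 dy -2.3 dz 19.9 tw -0.010
dx 6.0 dy -2.2 dz 19.9 tw -0.010
```

Request:
servo_tool:
  moves:
    - {"grip":-1,"dx":9,"dy":-3.5,"dz":0,"twist":-0.015}
    - {"grip":-1,"dx":8,"dy":-3,"dz":0,"twist":-0.015}
    - {"grip":-1,"dx":0,"dy":0,"dz":0,"twist":0}
    - {"grip":-1,"dx":0,"dy":0,"dz":10,"twist":0}
    - {"grip":-1,"dx":0,"dy":0,"dz":15,"twist":0}
    - {"grip":-1,"dx":0,"dy":0,"dz":15,"twist":0}
    - {"grip":-1,"dx":0,"dy":0,"dz":12,"twist":0}
    - {"grip":-1,"dx":0,"dy":0,"dz":6,"twist":0}
    - {"grip":-1,"dx":0,"dy":0,"dz":0,"twist":0}
    - {"grip":-1,"dx":0,"dy":0,"dz":0,"twist":0}

```text
clock: 2.75
position: [626.5, -61.1, 44.3]
ee_rot: [2.339, 2.092, 0.012]
wrist_force: [-0.2, -0.6, -0.7]
grip_width: 86.9
```

```bash
python3 - <<'E'
from h import *
plan((625.8,-58.7,49),-.110,1)
E
```

```text
at [626.5 -61.1  44.3] psi -0.111 tilt [ 0.009  0.002 -1.   ] F [-0.2 -0.6 -0.7] w 86.9 t 2.75 q6 -0.12
total [-0.7  2.4  4.7] per row 5.3 twist/row deg -0.08
dx 2.3 dy -0.9 dz -4.7 tw -0.001
```

Request:
servo_tool:
  moves:
    - {"grip":-1,"dx":1.5,"dy":-0.5,"dz":-3,"twist":0}
    - {"grip":-1,"dx":0.5,"dy":0,"dz":-2,"twist":0}
    - {"grip":0,"dx":0,"dy":0,"dz":0,"twist":0}
    - {"grip":1,"dx":0,"dy":0,"dz":0,"twist":0}
    - {"grip":1,"dx":0,"dy":0,"dz":0,"twist":0}
    - {"grip":1,"dx":0,"dy":0,"dz":0,"twist":0}
    - {"grip":1,"dx":0,"dy":0,"dz":0,"twist":0}
    - {"grip":1,"dx":0,"dy":0,"dz":0,"twist":0}
    - {"grip":1,"dx":0,"dy":0,"dz":0,"twist":0}
    - {"grip":1,"dx":0,"dy":0,"dz":0,"twist":0}

```text
clock: 3.58
position: [628.6, -59.1, 54.1]
ee_rot: [2.334, 2.089, 0.018]
wrist_force: [0.2, 0.9, 0.0]
grip_width: 60.1
```

```bash
python3 - <<'E'
from h import *
plan((625.8,-58.7,49),-.110,1)
c=cam("top");cv2.imwrite("pics/g1.png",cv2.resize(c["img"][100:200,250:430,::-1],None,fx=4,fy=4,interpolation=cv2.INTER_CUBIC))
E
```

```text
at [628.6 -59.1  54.1] psi -0.111 tilt [ 0.015  0.001 -1.   ] F [0.2 0.9 0. ] w 60.1 t 3.58 q6 -0.11
total [-2.8  0.4 -5.1] per row 5.8 twist/row deg -0.05
dx 0.1 dy -2.8 dz 5.1 tw -0.001
```

View pics/g1.png

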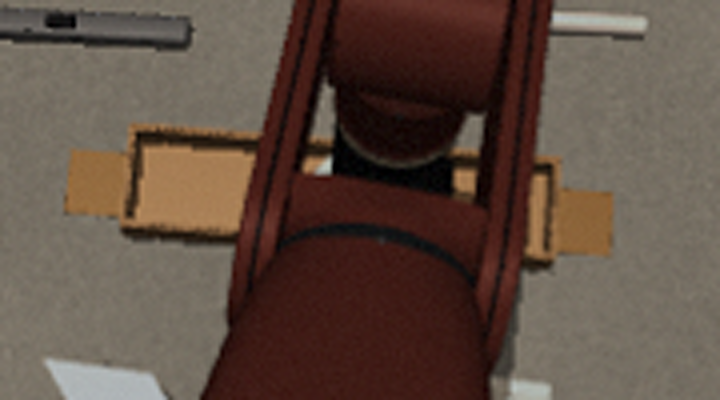

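Request:
servo_tool:
  moves:
    - {"grip":1,"dx":0,"dy":-1,"dz":-4,"twist":0}
    - {"grip":1,"dx":-10,"dy":-1,"dz":-3,"twist":0}
    - {"grip":1,"dx":-20,"dy":0,"dz":0,"twist":0}
    - {"grip":1,"dx":-20,"dy":0,"dz":0,"twist":0}
    - {"grip":1,"dx":-18,"dy":0,"dz":0,"twist":0}
    - {"grip":1,"dx":-12,"dy":0,"dz":0,"twist":0}
    - {"grip":1,"dx":-6,"dy":0,"dz":0,"twist":0}
    - {"grip":1,"dx":-2,"dy":0,"dz":0,"twist":0}
    - {"grip":1,"dx":0,"dy":0,"dz":0,"twist":0}
    - {"grip":1,"dx":0,"dy":0,"dz":0,"twist":0}

```text
clock: 4.47
position: [613.9, -152.1, 60.6]
ee_rot: [2.335, 2.092, 0.015]
wrist_force: [-0.1, 0.3, -2.5]
grip_width: 59.9
```

```bash
cat >> h.py <<'E'
TC=np.array([628.54,-31.12]);TA=1.4612
D=np.array([np.cos(TA),np.sin(TA)]);N=np.array([-D[1],D[0]])
def trel():
    s,p,ps,R=pose()
    r=p[:2]-TC;print("TCP tray-frame x %.1f y %.1f z %.1f psi %.3f"%(r@D,r@N,p[2],ps),"tilt",R[:2,2].round(3),"F",np.array(s["wrist_force"]).round(1),"w",round(s["grip_width"],1),"t",round(s["clock"],2),"v",np.abs(s["joint_vel"]).max().round(3))
E
python3 -c "
from h import *
trel()"
```

```text
TCP tray-frame x -121.9 y 1.4 z 60.6 psi -0.110 tilt [0.011 0.001] F [-0.1  0.3 -2.5] w 59.9 t 4.47 v 0.004
```

Request:
servo_tool:
  moves:
    - {"grip":1,"dx":-1,"dy":1,"dz":1,"twist":0}
    - {"grip":1,"dx":0,"dy":0,"dz":2,"twist":0}
    - {"grip":1,"dx":0,"dy":0,"dz":2,"twist":0}
    - {"grip":1,"dx":0,"dy":0,"dz":1,"twist":0}
    - {"grip":1,"dx":0,"dy":0,"dz":0.5,"twist":0}
    - {"grip":1,"dx":0,"dy":0,"dz":0.5,"twist":0}
    - {"grip":1,"dx":0,"dy":0,"dz":0,"twist":0}
    - {"grip":1,"dx":0,"dy":0,"dz":0,"twist":0}
    - {"grip":1,"dx":0,"dy":0,"dz":0,"twist":0}
    - {"grip":1,"dx":0,"dy":0,"dz":0,"twist":0}

```text
clock: 5.3
position: [615.5, -150.5, 54.2]
ee_rot: [2.329, 2.097, 0.013]
wrist_force: [-1.2, -0.7, 0.2]
grip_width: 60.3
```

```bash
python3 -c "
from h import *
trel()"
```

```text
TCP tray-frame x -120.0 y -0.1 z 54.2 psi -0.105 tilt [0.011 0.   ] F [-1.2 -0.7  0.2] w 60.3 t 5.3 v 0.002
```

Request:
servo_tool:
  moves:
    - {"grip":1,"dx":-2,"dy":0,"dz":0,"twist":0}
    - {"grip":1,"dx":-1.5,"dy":0,"dz":0,"twist":0}
    - {"grip":1,"dx":0,"dy":0,"dz":0,"twist":0}
    - {"grip":0.3,"dx":0,"dy":0,"dz":0,"twist":0}
    - {"grip":-0.5,"dx":0,"dy":0,"dz":0,"twist":0}
    - {"grip":-1,"dx":0,"dy":0,"dz":0,"twist":0}
    - {"grip":-1,"dx":0,"dy":0,"dz":-6,"twist":0}
    - {"grip":-1,"dx":0,"dy":0,"dz":-16,"twist":0}
    - {"grip":-1,"dx":0,"dy":0,"dz":-20,"twist":0}
    - {"grip":-1,"dx":0,"dy":0,"dz":-15,"twist":0}

```text
clock: 6.13
position: [611.8, -152.7, 108.9]
ee_rot: [-2.335, -2.101, -0.009]
wrist_force: [0.3, -0.5, 1.3]
grip_width: 85.1
```

```bash
python3 -c "
from h import *
trel()
# B1 grip point
o=np.array([450.2,-132.6]);th=2.988
g=o-12*np.array([np.cos(th),np.sin(th)]);print(g)
plan((g[0],g[1],100),-1.724,14,dpsi=-1.724+.108)
"
```

```text
TCP tray-frame x -122.6 y 3.4 z 108.9 psi -0.105 tilt [0.004 0.005] F [ 0.3 -0.5  1.3] w 85.1 t 6.13 v 0.318
[ 462.05873382 -134.43587367]
at [ 611.8 -152.7  108.9] psi -0.105 tilt [ 0.004  0.005 -1.   ] F [ 0.3 -0.5  1.3] w 85.1 t 6.13 q6 -0.27
total [-149.7   18.2   -8.9] per row 10.8 twist/row deg 6.61
dx 0.2 dy -10.8 dz 0.6 tw 0.115
dx -1.1 dy -10.7 dz 0.6 tw 0.115
dx -2.3 dy -10.5 dz 0.6 tw 0.115
dx -3.5 dy -10.2 dz 0.6 tw 0.115
dx -4.6 dy -9.7 dz 0.6 tw 0.115
dx -5.7 dy -9.1 dz 0.6 tw 0.115
dx -6.7 dy -8.4 dz 0.6 tw 0.115
dx -7.7 dy -7.6 dz 0.6 tw 0.115
dx -8.5 dy -6.6 dz 0.6 tw 0.115
dx -9.2 dy -5.6 dz 0.6 tw 0.115
dx -9.8 dy -4.5 dz 0.6 tw 0.115
dx -10.2 dy -3.4 dz 0.6 tw 0.115
dx -10.6 dy -2.2 dz 0.6 tw 0.115
dx -10.7 dy -0.9 dz 0.6 tw 0.115
```

Request:
servo_tool:
  moves:
    - {"grip":-1,"dx":0,"dy":-11,"dz":0,"twist":0.12}
    - {"grip":-1,"dx":-1,"dy":-11,"dz":0,"twist":0.12}
    - {"grip":-1,"dx":-2,"dy":-11,"dz":0,"twist":0.12}
    - {"grip":-1,"dx":-4,"dy":-10,"dz":0,"twist":0.12}
    - {"grip":-1,"dx":-5,"dy":-10,"dz":0,"twist":0.12}
    - {"grip":-1,"dx":-6,"dy":-9,"dz":0,"twist":0.12}
    - {"grip":-1,"dx":-7,"dy":-8,"dz":0,"twist":0.12}
    - {"grip":-1,"dx":-8,"dy":-8,"dz":0,"twist":0.12}
    - {"grip":-1,"dx":-9,"dy":-7,"dz":0,"twist":0.12}
    - {"grip":-1,"dx":-9,"dy":-6,"dz":0,"twist":0.12}

```text
clock: 6.97
position: [506.5, -138.2, 120.3]
ee_rot: [3.116, 0.344, 0.035]
wrist_force: [-0.6, -0.5, 0.3]
grip_width: 87.0
```

```bash
python3 -c "
from h import *
plan((462.1,-134.4,100),-1.724,4)
c=cam('top');tops(c,(300,115,490,255),lambda m:74 if m[1]<165 and m[0]<430 else 70)
print(read_state()['qpos'].round(2))
"
```

```text
at [ 506.5 -138.2  120.3] psi -1.351 tilt [ 0.023 -0.004 -1.   ] F [-0.6 -0.5  0.3] w 87.0 t 6.97 q6 0.93
total [-44.4   3.8 -20.3] per row 12.2 twist/row deg 5.35
dx -10.6 dy -3.4 dz 5.1 tw 0.093
dx -10.9 dy -2.4 dz 5.1 tw 0.093
dx -11.1 dy -1.3 dz 5.1 tw 0.093
dx -11.1 dy -0.3 dz 5.1 tw 0.093
poly 7 [452.96108247 220.34149485]
wedge uv [467. 171.] o [ 546.8 -393.9] th 2.2386 rms 0.9 edges [48.1 74.8 95.4 60.9]
[-0.42  0.07  1.91  0.01  1.14  0.93]
```

Request:
servo_tool:
  moves:
    - {"grip":-1,"dx":-11,"dy":-3,"dz":3,"twist":0.1}
    - {"grip":-1,"dx":-11,"dy":-2,"dz":3,"twist":0.1}
    - {"grip":-1,"dx":-11,"dy":-1,"dz":3,"twist":0.1}
    - {"grip":-1,"dx":-8,"dy":0,"dz":3,"twist":0.06}
    - {"grip":-1,"dx":-3,"dy":0,"dz":2,"twist":0.015}
    - {"grip":-1,"dx":0,"dy":0,"dz":0,"twist":0}
    - {"grip":-1,"dx":0,"dy":0,"dz":0,"twist":0}
    - {"grip":-1,"dx":0,"dy":0,"dz":0,"twist":0}
    - {"grip":-1,"dx":0,"dy":0,"dz":0,"twist":0}
    - {"grip":-1,"dx":0,"dy":0,"dz":0,"twist":0}

```text
clock: 7.85
position: [464.0, -136.0, 109.6]
ee_rot: [3.127, -0.244, 0.049]
wrist_force: [-0.2, -0.0, 0.0]
grip_width: 87.0
```

```bash
python3 -c "
from h import *
plan((462.1,-134.4,47),-1.724,1)
"
```

```text
at [ 464.  -136.   109.6] psi -1.727 tilt [ 0.031 -0.007 -1.   ] F [-0.2 -0.   0. ] w 87.0 t 7.85 q6 1.27
total [ -1.9   1.6 -62.6] per row 62.7 twist/row deg -0.14
dx -2.1 dy -1.2 dz 62.6 tw -0.003
```

Request:
servo_tool:
  moves:
    - {"grip":-1,"dx":-1,"dy":-1,"dz":8,"twist":0}
    - {"grip":-1,"dx":-1,"dy":0,"dz":12,"twist":0}
    - {"grip":-1,"dx":0,"dy":0,"dz":14,"twist":0}
    - {"grip":-1,"dx":0,"dy":0,"dz":12,"twist":0}
    - {"grip":-1,"dx":0,"dy":0,"dz":8,"twist":0}
    - {"grip":-1,"dx":0,"dy":0,"dz":3,"twist":0}
    - {"grip":-1,"dx":0,"dy":0,"dz":0,"twist":0}
    - {"grip":-1,"dx":0,"dy":0,"dz":0,"twist":0}
    - {"grip":-1,"dx":0,"dy":0,"dz":0,"twist":0}
    - {"grip":-1,"dx":0,"dy":0,"dz":0,"twist":0}

```text
clock: 8.68
position: [466.1, -135.2, 49.4]
ee_rot: [3.127, -0.237, 0.053]
wrist_force: [-0.1, -0.8, 0.6]
grip_width: 87.2
```

```bash
python3 -c "
from h import *
plan((462.1,-134.4,47),-1.724,1)
"
```

```text
at [ 466.1 -135.2   49.4] psi -1.722 tilt [ 0.033 -0.008 -0.999] F [-0.1 -0.8  0.6] w 87.2 t 8.68 q6 1.27
total [-4.   0.8 -2.4] per row 4.7 twist/row deg 0.1
dx -4.0 dy -0.1 dz 2.4 tw 0.002
```

Request:
servo_tool:
  moves:
    - {"grip":-1,"dx":-2.5,"dy":0,"dz":1,"twist":0}
    - {"grip":-1,"dx":-1.5,"dy":0,"dz":1,"twist":0}
    - {"grip":-0.2,"dx":0,"dy":0,"dz":0,"twist":0}
    - {"grip":0.2,"dx":0,"dy":0,"dz":0,"twist":0}
    - {"grip":1,"dx":0,"dy":0,"dz":0,"twist":0}
    - {"grip":1,"dx":0,"dy":0,"dz":0,"twist":0}
    - {"grip":1,"dx":0,"dy":0,"dz":0,"twist":0}
    - {"grip":1,"dx":0,"dy":0,"dz":0,"twist":0}
    - {"grip":1,"dx":0,"dy":0,"dz":0,"twist":0}
    - {"grip":1,"dx":0,"dy":0,"dz":0,"twist":0}

```text
clock: 9.52
position: [463.3, -135.3, 49.4]
ee_rot: [3.125, -0.237, 0.059]
wrist_force: [-0.8, -0.1, 1.1]
grip_width: 59.6
```

```bash
python3 -c "
from h import *
# slot2 '-' carton: origin at tray x = x0+108 ; grip at origin - 12*(-1)=+12
plan((462.1,-134.4,47),-1.724,1)
trel()
"
```

```text
at [ 463.3 -135.3   49.4] psi -1.722 tilt [ 0.037 -0.01  -0.999] F [-0.8 -0.1  1.1] w 59.6 t 9.52 q6 1.26
total [-1.2  0.9 -2.4] per row 2.8 twist/row deg 0.1
dx -1.4 dy -0.7 dz 2.4 tw 0.002
TCP tray-frame x -121.7 y 152.8 z 49.4 psi -1.722 tilt [ 0.037 -0.01 ] F [-0.8 -0.1  1.1] w 59.6 t 9.52 v 0.002
```

Request:
servo_tool:
  moves:
    - {"grip":1,"dx":0,"dy":0,"dz":-4,"twist":0}
    - {"grip":1,"dx":0,"dy":0,"dz":-10,"twist":0}
    - {"grip":1,"dx":0,"dy":0,"dz":-14,"twist":0}
    - {"grip":1,"dx":0,"dy":0,"dz":-16,"twist":0}
    - {"grip":1,"dx":0,"dy":0,"dz":-16,"twist":0}
    - {"grip":1,"dx":0,"dy":0,"dz":-14,"twist":0}
    - {"grip":1,"dx":0,"dy":0,"dz":-6,"twist":-0.05}
    - {"grip":1,"dx":0,"dy":0,"dz":-2,"twist":-0.1}
    - {"grip":1,"dx":0,"dy":0,"dz":0,"twist":-0.12}
    - {"grip":1,"dx":0,"dy":0,"dz":0,"twist":-0.12}

```text
clock: 10.35
position: [459.0, -133.7, 140.4]
ee_rot: [3.103, 0.392, 0.054]
wrist_force: [-0.5, 0.7, -2.9]
grip_width: 59.6
```

```bash
python3 -c "
from h import *
trel()
c=cam('top');tops(c,(300,115,490,255),lambda m:74 if m[1]<165 and m[0]<430 else 70)
cv2.imwrite('pics/b1.png',cv2.resize(c['img'][100:260,250:490,::-1],None,fx=3,fy=3,interpolation=cv2.INTER_CUBIC))
"
```

```text
TCP tray-frame x -120.5 y 157.3 z 140.4 psi -1.320 tilt [ 0.036 -0.009] F [-0.5  0.7 -2.9] w 59.6 t 10.35 v 1.492
rect uv [450. 220.] o [ 410.1 -332.4] th 2.4855 rms 0.71 edges [94.9 59.9 95.3 58.5]
wedge uv [467. 172.] o [ 546.8 -393.6] th 2.2442 rms 0.85 edges [48.  74.8 94.9 59.1]
poly 6 [373.04751462 146.75511696]
```

View pics/b1.png

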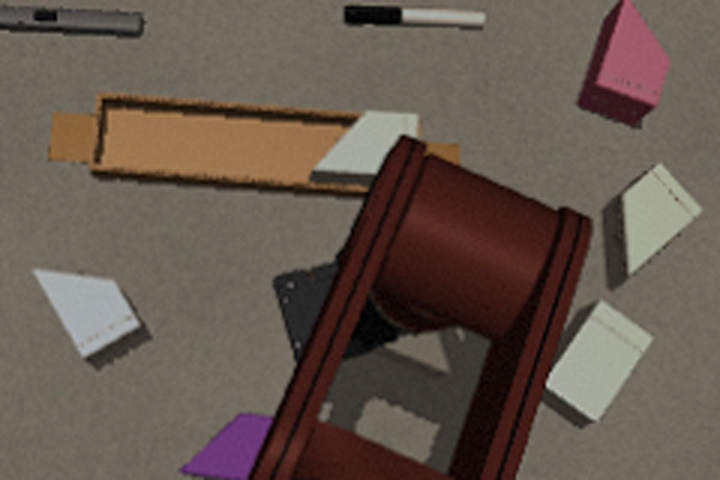

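```bash
cat >> h.py <<'E'
def edge(c,rows,x0,x1,first=True,z=74,lo=122):
    "leftmost/rightmost white pixel along rows -> tray-frame points, subpixel"
    P=[]
    for v in rows:
        h=cv2.cvtColor(c["img"][v:v+1,x0:x1],cv2.COLOR_RGB2HSV)[0].astype(float)
        V=np.where(h[:,1]<75,h[:,2],60.)
        k=np.where(V>lo)[0]
        if len(k)==0: continue
        i=k[0] if first else k[-1]; j=i-1 if first else i+1
        if not 0<=j<len(V): continue
        f=(V[i]-lo)/max(V[i]-V[j],1e-6)
        P.append((x0+i+(j-i)*f,v))
    w=ray2plane(c,P,z)-TC
    return np.c_[w@D,w@N]
E
python3 - <<'E'
from h import *
c=cam("top")
e=edge(c,range(139,158),340,385)
print(e.round(1).tolist())
# slope line of + carton: x = ox+12+ (y+30)*0.8
print("ox",np.median(e[:,0]-12-(e[:,1]+30)*.8), np.polyfit(e[:,1],e[:,0],1))
trel()
plan((462,-134,150),-.110,1)
E
```

```text
[[-92.7, -20.4], [-90.5, -17.3], [-87.7, -14.2], [-85.5, -11.2], [-82.5, -8.1], [-80.1, -5.0], [-77.5, -2.0], [-75.1, 1.1], [-72.8, 4.1], [-69.8, 7.2], [-67.3, 10.3], [-64.7, 13.3], [-64.8, 16.1], [-62.5, 19.2], [-59.8, 22.2], [-57.2, 25.2], [-54.7, 28.3], [-53.2, 31.2], [-87.8, 31.1]]
ox -112.42183226734316 [  0.60196899 -77.11689917]
TCP tray-frame x -120.6 y 157.2 z 140.2 psi -1.324 tilt [ 0.036 -0.009] F [-0.3 -0.2 -1.5] w 59.2 t 10.45 v 0.158
at [ 459.1 -133.8  140.2] psi -1.324 tilt [ 0.036 -0.009 -0.999] F [-0.3 -0.2 -1.5] w 59.2 t 10.45 q6 0.87
total [ 2.9 -0.2  9.8] per row 10.2 twist/row deg -69.58
dx 2.8 dy 0.9 dz -9.8 tw -1.214
```

```bash
python3 - <<'E'
from h import *
t=TC-23.3*D
plan((t[0],t[1],140),-.110,11,dpsi=1.214)
c=cam("top")
# A near long edge: column scan bottom
h=cv2.cvtColor(c["img"],cv2.COLOR_RGB2HSV)
for u in (358,361,364,367): 
    print(u,[int(h[v,u,2]) for v in range(136,164)])
E
```

```text
at [ 459.1 -133.8  140.2] psi -1.324 tilt [ 0.036 -0.009 -0.999] F [-0.3 -0.2 -1.5] w 59.2 t 10.45 q6 0.87
total [166.9  79.5  -0.2] per row 16.8 twist/row deg -6.32
dx 16.5 dy -3.3 dz 0.0 tw -0.110
dx 16.7 dy -1.5 dz 0.0 tw -0.110
dx 16.8 dy 0.4 dz 0.0 tw -0.110
dx 16.7 dy 2.2 dz 0.0 tw -0.110
dx 16.3 dy 4.0 dz 0.0 tw -0.110
dx 15.8 dy 5.8 dz 0.0 tw -0.110
dx 15.0 dy 7.5 dz 0.0 tw -0.110
dx 14.1 dy 9.1 dz 0.0 tw -0.110
dx 13.0 dy 10.6 dz 0.0 tw -0.110
dx 11.8 dy 12.0 dz 0.0 tw -0.110
dx 10.4 dy 13.2 dz 0.0 tw -0.110
358 [120, 114, 81, 34, 38, 95, 160, 151, 150, 151, 152, 154, 153, 152, 152, 152, 152, 175, 172, 172, 147, 65, 48, 48, 53, 104, 116, 32]
361 [116, 131, 97, 32, 34, 92, 158, 154, 152, 148, 143, 148, 158, 163, 172, 170, 173, 171, 170, 174, 151, 87, 49, 51, 56, 95, 111, 53]
364 [114, 138, 109, 30, 35, 47, 106, 154, 150, 155, 164, 171, 171, 173, 171, 172, 173, 169, 173, 170, 159, 101, 49, 51, 55, 74, 100, 79]
367 [114, 130, 99, 53, 38, 82, 139, 170, 172, 169, 172, 170, 172, 171, 170, 168, 172, 170, 170, 173, 167, 128, 46, 48, 47, 92, 137, 102]
```

Request:
servo_tool:
  moves:
    - {"grip":1,"dx":16,"dy":-3,"dz":0,"twist":-0.12}
    - {"grip":1,"dx":17,"dy":-1,"dz":0,"twist":-0.12}
    - {"grip":1,"dx":17,"dy":1,"dz":0,"twist":-0.12}
    - {"grip":1,"dx":17,"dy":3,"dz":0,"twist":-0.12}
    - {"grip":1,"dx":16,"dy":5,"dz":0,"twist":-0.12}
    - {"grip":1,"dx":15,"dy":7,"dz":0,"twist":-0.12}
    - {"grip":1,"dx":14,"dy":8,"dz":0,"twist":-0.12}
    - {"grip":1,"dx":13,"dy":9,"dz":0,"twist":-0.12}
    - {"grip":1,"dx":12,"dy":10,"dz":0,"twist":-0.12}
    - {"grip":1,"dx":10,"dy":10,"dz":0,"twist":-0.1}

```text
clock: 11.33
position: [607.1, -60.9, 142.9]
ee_rot: [2.358, 2.039, 0.025]
wrist_force: [0.7, 0.0, -1.6]
grip_width: 60.0
```

```bash
python3 - <<'E'
from h import *
t=TC-23.3*D
plan((t[0],t[1],65),-.110,1)
trel()
E
```

```text
at [607.1 -60.9 142.9] psi -0.145 tilt [ 0.028 -0.008 -1.   ] F [ 0.7  0.  -1.6] w 60.0 t 11.33 q6 -0.08
total [ 18.9   6.7 -77.9] per row 80.5 twist/row deg -2.0
dx 9.3 dy 17.7 dz 77.9 tw -0.035
TCP tray-frame x -32.0 y 18.1 z 142.9 psi -0.145 tilt [ 0.028 -0.008] F [ 0.7  0.  -1.6] w 60.0 t 11.33 v 0.97
```

Request:
servo_tool:
  moves:
    - {"grip":1,"dx":4,"dy":7,"dz":0,"twist":-0.02}
    - {"grip":1,"dx":3,"dy":5,"dz":0,"twist":-0.01}
    - {"grip":1,"dx":1,"dy":2,"dz":2,"twist":0}
    - {"grip":1,"dx":0,"dy":0,"dz":2,"twist":0}
    - {"grip":1,"dx":0,"dy":0,"dz":2,"twist":0}
    - {"grip":1,"dx":0,"dy":0,"dz":2,"twist":0}
    - {"grip":1,"dx":0,"dy":0,"dz":2,"twist":0}
    - {"grip":1,"dx":0,"dy":0,"dz":0,"twist":0}
    - {"grip":1,"dx":0,"dy":0,"dz":0,"twist":0}
    - {"grip":1,"dx":0,"dy":0,"dz":0,"twist":0}

```text
clock: 12.17
position: [621.3, -54.7, 130.6]
ee_rot: [2.348, 2.056, 0.02]
wrist_force: [0.0, -0.1, -0.5]
grip_width: 59.9
```

```bash
python3 - <<'E'
from h import *
trel()
c=cam('top')
cv2.imwrite('pics/b2.png',cv2.resize(c['img'][100:260,250:490,::-1],None,fx=3,fy=3,interpolation=cv2.INTER_CUBIC))
c=cam('scene')
cv2.imwrite('pics/s2.png',cv2.resize(c['img'][150:300,200:420,::-1],None,fx=3.5,fy=3.5,interpolation=cv2.INTER_CUBIC))
E
```

```text
TCP tray-frame x -24.3 y 4.6 z 130.6 psi -0.132 tilt [ 0.023 -0.007] F [ 0.  -0.1 -0.5] w 59.9 t 12.17 v 0.006
```

View pics/b2.png

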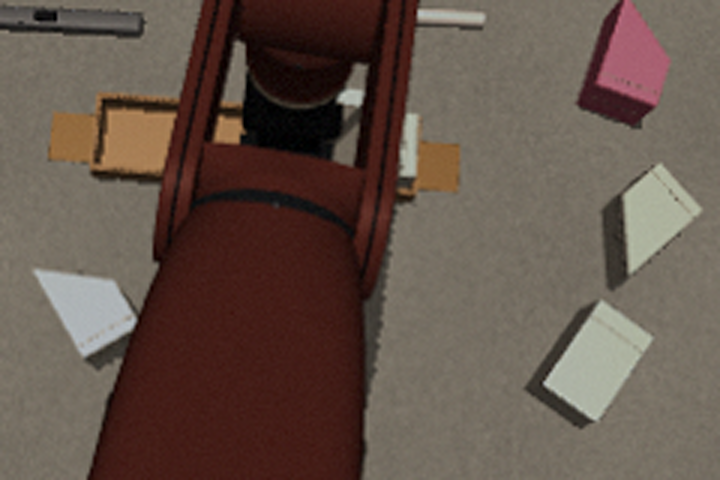

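View pics/s2.png

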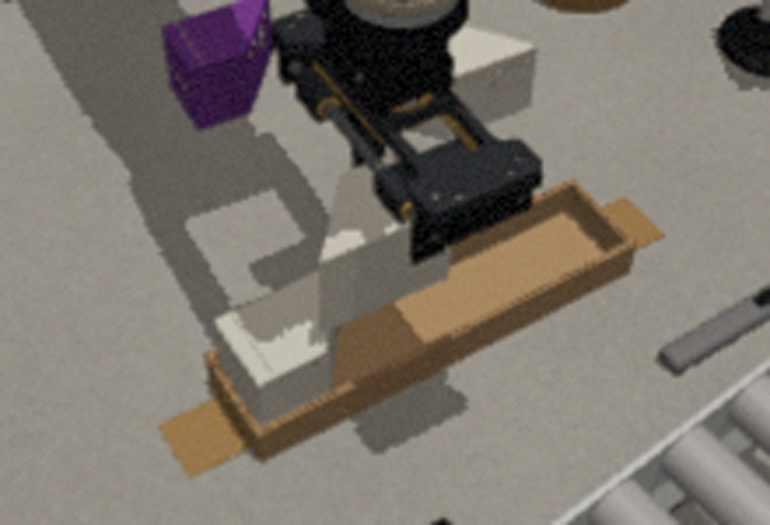

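Request:
servo_tool:
  moves:
    - {"grip":1,"dx":1.2,"dy":1.8,"dz":0,"twist":-0.014}
    - {"grip":1,"dx":0.6,"dy":1,"dz":2,"twist":-0.008}
    - {"grip":1,"dx":0,"dy":0,"dz":6,"twist":0}
    - {"grip":1,"dx":0,"dy":0,"dz":8,"twist":0}
    - {"grip":1,"dx":0,"dy":0,"dz":8,"twist":0}
    - {"grip":1,"dx":0,"dy":0,"dz":7,"twist":0}
    - {"grip":1,"dx":0,"dy":0,"dz":3,"twist":0}
    - {"grip":1,"dx":0,"dy":0,"dz":0,"twist":0}
    - {"grip":1,"dx":0,"dy":0,"dz":0,"twist":0}
    - {"grip":1,"dx":0,"dy":0,"dz":0,"twist":0}

```text
clock: 13.1
position: [625.0, -53.1, 91.8]
ee_rot: [2.323, 2.086, 0.018]
wrist_force: [0.7, -0.8, -1.2]
grip_width: 60.0
```

```bash
python3 - <<'E'
from h import *
trel()
c=cam('scene')
cv2.imwrite('pics/s3.png',cv2.resize(c['img'][170:290,220:400,::-1],None,fx=4,fy=4,interpolation=cv2.INTER_CUBIC))
E
```

```text
TCP tray-frame x -22.2 y 1.1 z 91.8 psi -0.108 tilt [ 0.022 -0.007] F [ 0.7 -0.8 -1.2] w 60.0 t 13.1 v 0.003
```

View pics/s3.png

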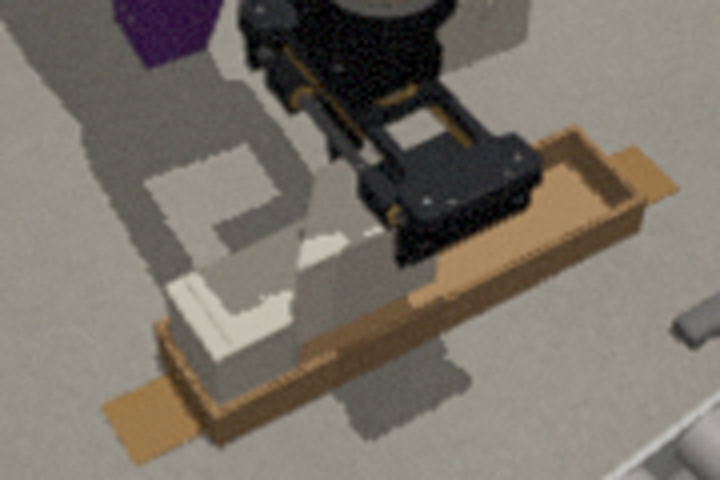

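Request:
servo_tool:
  moves:
    - {"grip":1,"dx":0,"dy":0,"dz":4,"twist":0}
    - {"grip":1,"dx":0,"dy":0,"dz":7,"twist":0}
    - {"grip":1,"dx":0,"dy":0,"dz":8,"twist":0}
    - {"grip":1,"dx":0,"dy":0,"dz":7,"twist":0}
    - {"grip":1,"dx":0,"dy":0,"dz":4,"twist":0}
    - {"grip":1,"dx":0,"dy":0,"dz":2,"twist":0}
    - {"grip":1,"dx":0,"dy":0,"dz":1,"twist":0}
    - {"grip":1,"dx":0,"dy":0,"dz":0,"twist":0}
    - {"grip":1,"dx":0,"dy":0,"dz":0,"twist":0}
    - {"grip":1,"dx":0,"dy":0,"dz":0,"twist":0}

```text
clock: 13.98
position: [626.3, -53.5, 55.8]
ee_rot: [2.323, 2.085, 0.019]
wrist_force: [0.1, -0.6, -1.1]
grip_width: 59.9
```

```bash
python3 - <<'E'
from h import *
trel();print(read_state()['wrist_force'],read_state()['torque'])
E
```

```text
TCP tray-frame x -22.5 y -0.2 z 55.8 psi -0.108 tilt [ 0.023 -0.007] F [ 0.1 -0.6 -1.1] w 59.9 t 13.98 v 0.004
[ 0.09206339 -0.57711817 -1.05513773] [-0.03274382  0.08627588  0.04698973]
```

Request:
servo_tool:
  moves:
    - {"grip":1,"dx":0,"dy":0,"dz":1,"twist":0}
    - {"grip":1,"dx":0,"dy":0,"dz":0.7,"twist":0}
    - {"grip":1,"dx":0,"dy":0,"dz":0.5,"twist":0}
    - {"grip":1,"dx":0,"dy":0,"dz":0.5,"twist":0}
    - {"grip":1,"dx":-0.7,"dy":0,"dz":0,"twist":0}
    - {"grip":1,"dx":-0.7,"dy":0,"dz":0,"twist":0}
    - {"grip":1,"dx":-0.7,"dy":0,"dz":0,"twist":0}
    - {"grip":1,"dx":-0.5,"dy":0,"dz":0,"twist":0}
    - {"grip":1,"dx":0,"dy":0,"dz":0,"twist":0}
    - {"grip":1,"dx":0,"dy":0,"dz":0,"twist":0}

```text
clock: 14.82
position: [627.3, -56.6, 54.8]
ee_rot: [2.321, 2.083, 0.022]
wrist_force: [-0.2, 0.5, -1.4]
grip_width: 59.9
```

```bash
python3 - <<'E'
from h import *
trel();
c=cam('scene')
cv2.imwrite('pics/s4.png',cv2.resize(c['img'][170:290,220:400,::-1],None,fx=4,fy=4,interpolation=cv2.INTER_CUBIC))
E
```

```text
TCP tray-frame x -25.5 y -1.5 z 54.8 psi -0.108 tilt [ 0.026 -0.008] F [-0.2  0.5 -1.4] w 59.9 t 14.82 v 0.003
```

View pics/s4.png

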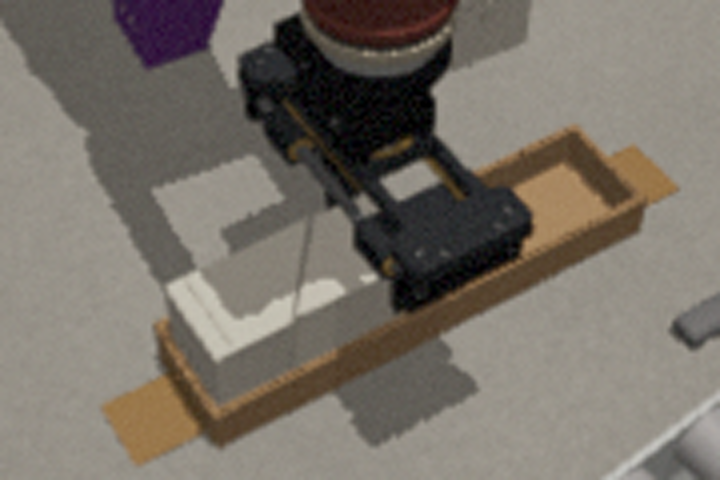

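Request:
servo_tool:
  moves:
    - {"grip":1,"dx":0,"dy":-0.7,"dz":0.7,"twist":0}
    - {"grip":1,"dx":0,"dy":-0.3,"dz":0.7,"twist":0}
    - {"grip":1,"dx":0,"dy":0,"dz":0.4,"twist":0}
    - {"grip":1,"dx":0,"dy":0,"dz":0.2,"twist":0}
    - {"grip":1,"dx":0,"dy":0,"dz":0,"twist":0}
    - {"grip":1,"dx":0,"dy":0,"dz":0,"twist":0}
    - {"grip":0.3,"dx":0,"dy":0,"dz":0,"twist":0}
    - {"grip":-0.5,"dx":0,"dy":0,"dz":0,"twist":0}
    - {"grip":-1,"dx":0,"dy":0,"dz":0,"twist":0}
    - {"grip":-1,"dx":0,"dy":0,"dz":-2,"twist":0}

```text
clock: 15.7
position: [627.1, -56.7, 55.8]
ee_rot: [2.319, 2.082, 0.023]
wrist_force: [-0.2, 0.5, 0.6]
grip_width: 71.6
```

```bash
python3 - <<'E'
from h import *
trel();
o=np.array([470.7,123.7]);th=.5034
g=o-12*np.array([np.cos(th),np.sin(th)]);print(g)
plan((g[0],g[1],120),2.074,20,dpsi=2.074+.108)
E
```

```text
TCP tray-frame x -25.6 y -1.3 z 55.8 psi -0.108 tilt [ 0.028 -0.008] F [-0.2  0.5  0.6] w 71.6 t 15.7 v 0.042
[460.18863065 117.91112149]
at [627.1 -56.7  55.8] psi -0.108 tilt [ 0.028 -0.008 -1.   ] F [-0.2  0.5  0.6] w 71.6 t 15.7 q6 -0.11
total [-166.9  174.6   64.2] per row 12.5 twist/row deg -6.25
dx 7.8 dy -9.2 dz -3.2 tw -0.109
dx 8.7 dy -8.3 dz -3.2 tw -0.109
dx 9.6 dy -7.3 dz -3.2 tw -0.109
dx 10.3 dy -6.2 dz -3.2 tw -0.109
dx 11.0 dy -5.1 dz -3.2 tw -0.109
dx 11.4 dy -3.9 dz -3.2 tw -0.109
dx 11.8 dy -2.6 dz -3.2 tw -0.109
dx 12.0 dy -1.3 dz -3.2 tw -0.109
dx 12.1 dy 0.0 dz -3.2 tw -0.109
dx 12.0 dy 1.3 dz -3.2 tw -0.109
dx 11.8 dy 2.6 dz -3.2 tw -0.109
dx 11.4 dy 3.9 dz -3.2 tw -0.109
dx 10.9 dy 5.1 dz -3.2 tw -0.109
dx 10.3 dy 6.3 dz -3.2 tw -0.109
dx 9.6 dy 7.4 dz -3.2 tw -0.109
dx 8.7 dy 8.4 dz -3.2 tw -0.109
dx 7.7 dy 9.3 dz -3.2 tw -0.109
dx 6.7 dy 10.1 dz -3.2 tw -0.109
dx 5.5 dy 10.7 dz -3.2 tw -0.109
dx 4.3 dy 11.3 dz -3.2 tw -0.109
```

```bash
python3 - <<'E'
from h import *
plan((554.3,-403,122),.672,14,start=(np.array([625.,-57,128]),-.108))
E
```

```text
total [ -70.7 -346.    -6. ] per row 25.2 twist/row deg -3.19
dx -25.1 dy -2.4 dz 0.4 tw -0.056
dx -24.9 dy -3.8 dz 0.4 tw -0.056
dx -24.7 dy -5.1 dz 0.4 tw -0.056
dx -24.4 dy -6.5 dz 0.4 tw -0.056
dx -24.0 dy -7.8 dz 0.4 tw -0.056
dx -23.5 dy -9.2 dz 0.4 tw -0.056
dx -23.0 dy -10.5 dz 0.4 tw -0.056
dx -22.3 dy -11.7 dz 0.4 tw -0.056
dx -21.6 dy -13.0 dz 0.4 tw -0.056
dx -20.9 dy -14.1 dz 0.4 tw -0.056
dx -20.1 dy -15.3 dz 0.4 tw -0.056
dx -19.2 dy -16.4 dz 0.4 tw -0.056
dx -18.2 dy -17.4 dz 0.4 tw -0.056
dx -17.2 dy -18.4 dz 0.4 tw -0.056
```

Request:
servo_tool:
  moves:
    - {"grip":-1,"dx":0,"dy":0,"dz":-6,"twist":0}
    - {"grip":-1,"dx":0,"dy":0,"dz":-14,"twist":0}
    - {"grip":-1,"dx":0,"dy":0,"dz":-18,"twist":0}
    - {"grip":-1,"dx":-5,"dy":0,"dz":-18,"twist":0}
    - {"grip":-1,"dx":-15,"dy":0,"dz":-8,"twist":-0.05}
    - {"grip":-1,"dx":-25,"dy":-4,"dz":0,"twist":-0.06}
    - {"grip":-1,"dx":-26,"dy":-5,"dz":0,"twist":-0.06}
    - {"grip":-1,"dx":-26,"dy":-6,"dz":0,"twist":-0.06}
    - {"grip":-1,"dx":-26,"dy":-8,"dz":0,"twist":-0.06}
    - {"grip":-1,"dx":-25,"dy":-9,"dz":0,"twist":-0.06}

```text
clock: 16.53
position: [603.2, -206.2, 136.1]
ee_rot: [1.885, 2.468, 0.023]
wrist_force: [-0.0, 0.2, 0.1]
grip_width: 86.9
```

```bash
python3 - <<'E'
from h import *
plan((554.3,-403,110),.672,8)
E
```

```text
at [ 603.2 -206.2  136.1] psi 0.267 tilt [ 0.037 -0.01  -0.999] F [-0.   0.2  0.1] w 86.9 t 16.53 q6 -0.73
total [ -48.9 -196.8  -26.1] per row 25.6 twist/row deg -2.9
dx -22.1 dy -12.4 dz 3.3 tw -0.051
dx -21.5 dy -13.5 dz 3.3 tw -0.051
dx -20.8 dy -14.5 dz 3.3 tw -0.051
dx -20.0 dy -15.6 dz 3.3 tw -0.051
dx -19.2 dy -16.6 dz 3.3 tw -0.051
dx -18.3 dy -17.5 dz 3.3 tw -0.051
dx -17.4 dy -18.4 dz 3.3 tw -0.051
dx -16.4 dy -19.3 dz 3.3 tw -0.051
```

Request:
servo_tool:
  moves:
    - {"grip":-1,"dx":-22,"dy":-12,"dz":3,"twist":-0.05}
    - {"grip":-1,"dx":-21,"dy":-13,"dz":3,"twist":-0.05}
    - {"grip":-1,"dx":-21,"dy":-14,"dz":3,"twist":-0.05}
    - {"grip":-1,"dx":-20,"dy":-16,"dz":3,"twist":-0.05}
    - {"grip":-1,"dx":-19,"dy":-17,"dz":3,"twist":-0.05}
    - {"grip":-1,"dx":-18,"dy":-17,"dz":3,"twist":-0.05}
    - {"grip":-1,"dx":-12,"dy":-13,"dz":2,"twist":-0.05}
    - {"grip":-1,"dx":-6,"dy":-8,"dz":1,"twist":-0.03}
    - {"grip":-1,"dx":-2,"dy":-3,"dz":0,"twist":0}
    - {"grip":-1,"dx":0,"dy":0,"dz":0,"twist":0}

```text
clock: 17.37
position: [559.5, -401.4, 132.6]
ee_rot: [1.353, 2.773, 0.004]
wrist_force: [0.7, -0.7, -0.4]
grip_width: 87.1
```

```bash
python3 - <<'E'
from h import *
plan((554.3,-403,48),.672,1)
c=cam('top');tops(c,(280,115,400,165),74)
cv2.imwrite('pics/b3.png',cv2.resize(c['img'][100:260,250:490,::-1],None,fx=3,fy=3,interpolation=cv2.INTER_CUBIC))
E
```

```text
at [ 559.5 -401.4  132.6] psi 0.663 tilt [ 0.051 -0.022 -0.998] F [ 0.7 -0.7 -0.4] w 87.1 t 17.37 q6 -1.42
total [ -5.2  -1.6 -84.6] per row 84.7 twist/row deg -0.5
dx 1.9 dy -5.1 dz 84.6 tw -0.009
poly 13 [346.26889831 130.54398305]
```

View pics/b3.png

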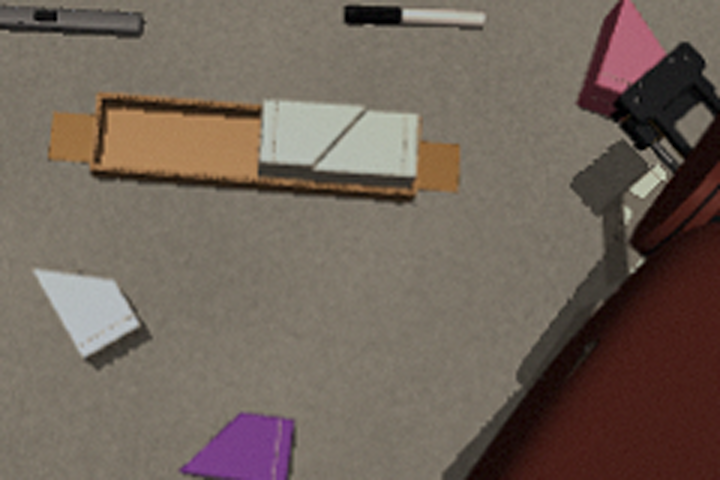

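Request:
servo_tool:
  moves:
    - {"grip":-1,"dx":-38,"dy":11,"dz":0,"twist":0}
    - {"grip":-1,"dx":-38,"dy":11,"dz":0,"twist":0}
    - {"grip":-1,"dx":0,"dy":0,"dz":0,"twist":0}
    - {"grip":-1,"dx":8,"dy":-2,"dz":0,"twist":0}
    - {"grip":-1,"dx":8,"dy":-2,"dz":0,"twist":0}
    - {"grip":-1,"dx":8,"dy":-2,"dz":0,"twist":0}
    - {"grip":-1,"dx":8,"dy":-2,"dz":0,"twist":0}
    - {"grip":-1,"dx":8,"dy":-2,"dz":0,"twist":0}
    - {"grip":-1,"dx":8,"dy":-2,"dz":0,"twist":0}
    - {"grip":-1,"dx":8,"dy":-2,"dz":0,"twist":0}

```text
clock: 18.25
position: [570.1, -391.7, 127.8]
ee_rot: [1.358, 2.793, 0.017]
wrist_force: [-0.6, 0.1, 0.0]
grip_width: 86.8
```

```bash
python3 - <<'E'
from h import *
plan((554.3,-403,48),.672,1)
print(read_state()['qpos'].round(3))
E
```

```text
at [ 570.1 -391.7  127.8] psi 0.666 tilt [ 0.037 -0.006 -0.999] F [-0.6  0.1  0. ] w 86.8 t 18.25 q6 -1.4
total [-15.8 -11.3 -79.8] per row 82.1 twist/row deg -0.36
dx 0.9 dy -19.4 dz 79.8 tw -0.006
[-0.726  0.433  1.459  0.021  1.218 -1.398]
```

Request:
servo_tool:
  moves:
    - {"grip":-1,"dx":-25,"dy":32,"dz":0,"twist":0}
    - {"grip":-1,"dx":-25,"dy":32,"dz":0,"twist":0}
    - {"grip":-1,"dx":0,"dy":0,"dz":0,"twist":0}
    - {"grip":-1,"dx":6,"dy":-11,"dz":0,"twist":0}
    - {"grip":-1,"dx":6,"dy":-11,"dz":0,"twist":0}
    - {"grip":-1,"dx":6,"dy":-11,"dz":0,"twist":0}
    - {"grip":-1,"dx":6,"dy":-11,"dz":0,"twist":0}
    - {"grip":-1,"dx":6,"dy":-11,"dz":0,"twist":0}
    - {"grip":-1,"dx":6,"dy":-10,"dz":0,"twist":0}
    - {"grip":-1,"dx":4,"dy":-6,"dz":0,"twist":0}

```text
clock: 19.08
position: [553.6, -379.5, 129.1]
ee_rot: [1.356, 2.812, 0.024]
wrist_force: [-0.4, -0.6, -0.4]
grip_width: 87.0
```

```bash
python3 - <<'E'
from h import *
plan((554.3,-403,48),.672,1)
E
```

```text
at [ 553.6 -379.5  129.1] psi 0.672 tilt [ 0.024  0.005 -1.   ] F [-0.4 -0.6 -0.4] w 87.0 t 19.08 q6 -1.41
total [  0.7 -23.5 -81.1] per row 84.4 twist/row deg 0.02
dx -18.8 dy -14.1 dz 81.1 tw 0.000
```

Request:
servo_tool:
  moves:
    - {"grip":-1,"dx":-25,"dy":32,"dz":0,"twist":0}
    - {"grip":-1,"dx":-25,"dy":32,"dz":0,"twist":0}
    - {"grip":-1,"dx":0,"dy":0,"dz":0,"twist":0}
    - {"grip":-1,"dx":0,"dy":-12,"dz":2,"twist":0}
    - {"grip":-1,"dx":0,"dy":-12,"dz":2,"twist":0}
    - {"grip":-1,"dx":0,"dy":-12,"dz":2,"twist":0}
    - {"grip":-1,"dx":0,"dy":-12,"dz":2,"twist":0}
    - {"grip":-1,"dx":0,"dy":-12,"dz":2,"twist":0}
    - {"grip":-1,"dx":0,"dy":-12,"dz":2,"twist":0}
    - {"grip":-1,"dx":0,"dy":-7,"dz":0,"twist":0}

```text
clock: 19.92
position: [554.4, -423.2, 115.1]
ee_rot: [1.365, 2.821, 0.026]
wrist_force: [0.4, -0.4, 0.6]
grip_width: 87.4
```

```bash
python3 - <<'E'
from h import *
plan((554.3,-403,48),.672,1)
E
```

```text
at [ 554.4 -423.2  115.1] psi 0.669 tilt [ 0.014  0.012 -1.   ] F [ 0.4 -0.4  0.6] w 87.4 t 19.92 q6 -1.45
total [ -0.1  20.2 -67.1] per row 70.1 twist/row deg -0.15
dx 15.9 dy 12.4 dz 67.1 tw -0.003
```

Request:
servo_tool:
  moves:
    - {"grip":-1,"dx":6,"dy":5,"dz":0,"twist":0}
    - {"grip":-1,"dx":6,"dy":5,"dz":0,"twist":0}
    - {"grip":-1,"dx":3,"dy":2,"dz":2,"twist":0}
    - {"grip":-1,"dx":0,"dy":0,"dz":4,"twist":0}
    - {"grip":-1,"dx":0,"dy":0,"dz":6,"twist":0}
    - {"grip":-1,"dx":0,"dy":0,"dz":4,"twist":0}
    - {"grip":-1,"dx":0,"dy":0,"dz":2,"twist":0}
    - {"grip":-1,"dx":0,"dy":0,"dz":0,"twist":0}
    - {"grip":-1,"dx":0,"dy":0,"dz":0,"twist":0}
    - {"grip":-1,"dx":0,"dy":0,"dz":0,"twist":0}

```text
clock: 20.75
position: [553.9, -401.9, 95.1]
ee_rot: [1.367, 2.821, 0.027]
wrist_force: [-0.4, -0.7, 0.5]
grip_width: 87.2
```

```bash
python3 - <<'E'
from h import *
plan((554.3,-403,48),.672,1)
E
```

```text
at [ 553.9 -401.9   95.1] psi 0.668 tilt [ 0.014  0.013 -1.   ] F [-0.4 -0.7  0.5] w 87.2 t 20.75 q6 -1.43
total [  0.4  -1.1 -47.1] per row 47.1 twist/row deg -0.22
dx -1.2 dy -0.4 dz 47.1 tw -0.004
```

Request:
servo_tool:
  moves:
    - {"grip":-1,"dx":-1,"dy":-0.5,"dz":5,"twist":-0.003}
    - {"grip":-1,"dx":-0.5,"dy":0,"dz":10,"twist":0}
    - {"grip":-1,"dx":0,"dy":0,"dz":12,"twist":0}
    - {"grip":-1,"dx":0,"dy":0,"dz":10,"twist":0}
    - {"grip":-1,"dx":0,"dy":0,"dz":5,"twist":0}
    - {"grip":-1,"dx":0,"dy":0,"dz":2,"twist":0}
    - {"grip":-1,"dx":0,"dy":0,"dz":0,"twist":0}
    - {"grip":-1,"dx":0,"dy":0,"dz":0,"twist":0}
    - {"grip":-0.3,"dx":0,"dy":0,"dz":0,"twist":0}
    - {"grip":0,"dx":0,"dy":0,"dz":0,"twist":0}

```text
clock: 21.58
position: [554.4, -402.8, 44.7]
ee_rot: [1.364, 2.824, 0.028]
wrist_force: [0.5, -0.7, -0.3]
grip_width: 79.8
```

```bash
python3 - <<'E'
from h import *
plan((554.3,-403,48),.672,1)
E
```

```text
at [ 554.4 -402.8   44.7] psi 0.671 tilt [ 0.012  0.014 -1.   ] F [ 0.5 -0.7 -0.3] w 79.8 t 21.58 q6 -1.43
total [-0.1 -0.2  3.3] per row 3.3 twist/row deg -0.07
dx -0.1 dy -0.2 dz -3.3 tw -0.001
```

Request:
servo_tool:
  moves:
    - {"grip":0,"dx":0,"dy":0,"dz":-2,"twist":0}
    - {"grip":0.3,"dx":0,"dy":0,"dz":-1,"twist":0}
    - {"grip":1,"dx":0,"dy":0,"dz":0,"twist":0}
    - {"grip":1,"dx":0,"dy":0,"dz":0,"twist":0}
    - {"grip":1,"dx":0,"dy":0,"dz":0,"twist":0}
    - {"grip":1,"dx":0,"dy":0,"dz":0,"twist":0}
    - {"grip":1,"dx":0,"dy":0,"dz":0,"twist":0}
    - {"grip":1,"dx":0,"dy":0,"dz":0,"twist":0}
    - {"grip":1,"dx":0,"dy":0,"dz":0,"twist":0}
    - {"grip":1,"dx":0,"dy":0,"dz":0,"twist":0}

```text
clock: 22.42
position: [555.0, -403.4, 49.6]
ee_rot: [1.363, 2.822, 0.027]
wrist_force: [-0.8, -0.6, 1.0]
grip_width: 60.0
```

```bash
python3 - <<'E'
from h import *
c=cam('top')
# B1 flat (left) edge in tray, white over brown floor: rows
e=edge(c,range(136,157),325,350)
print(e.round(1).tolist())
plan((554.3,-403,48),.672,1)
cv2.imwrite('pics/t5.png',cv2.resize(c['img'][120:175,310:410,::-1],None,fx=8,fy=8,interpolation=cv2.INTER_CUBIC))
E
```

```text
[[-2.6, -21.3], [-2.9, -18.5], [-2.6, -15.6], [-2.8, -12.8], [-2.9, -9.9], [-3.3, -7.1], [-3.3, -4.2], [-3.0, -1.4], [-3.3, 1.5], [-3.9, 4.2], [-3.7, 7.1], [-3.9, 9.9], [-4.0, 12.7], [-2.4, 15.7], [-2.4, 18.5], [-2.0, 21.4], [-2.3, 24.2], [-3.4, 26.9], [-20.5, 28.3]]
at [ 555.  -403.4   49.6] psi 0.671 tilt [ 0.014  0.012 -1.   ] F [ 0.1  0.3 -1.2] w 60.1 t 22.47 q6 -1.43
total [-0.7  0.4 -1.6] per row 1.8 twist/row deg -0.06
dx 0.7 dy -0.3 dz 1.6 tw -0.001
```

View pics/t5.png

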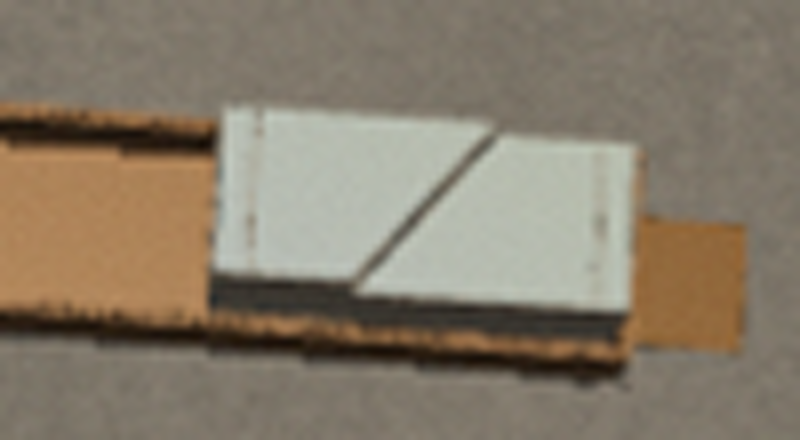

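Request:
servo_tool:
  moves:
    - {"grip":1,"dx":0,"dy":0,"dz":-3,"twist":0}
    - {"grip":1,"dx":0,"dy":0,"dz":-8,"twist":0}
    - {"grip":1,"dx":0,"dy":0,"dz":-14,"twist":0}
    - {"grip":1,"dx":0,"dy":0,"dz":-18,"twist":0}
    - {"grip":1,"dx":0,"dy":0,"dz":-18,"twist":0}
    - {"grip":1,"dx":0,"dy":0,"dz":-14,"twist":0}
    - {"grip":1,"dx":5,"dy":5,"dz":-6,"twist":0}
    - {"grip":1,"dx":12,"dy":12,"dz":0,"twist":0.03}
    - {"grip":1,"dx":19,"dy":18,"dz":0,"twist":0.05}
    - {"grip":1,"dx":20,"dy":18,"dz":0,"twist":0.05}

```text
clock: 23.3
position: [563.5, -331.3, 144.5]
ee_rot: [1.555, 2.715, 0.023]
wrist_force: [0.1, 0.1, -1.2]
grip_width: 60.2
```

```bash
python3 - <<'E'
from h import *
t=TC+23.8*D
plan((t[0],t[1],140),-.110,13)
E
```

```text
at [ 563.5 -331.3  144.5] psi 0.531 tilt [ 0.019  0.007 -1.   ] F [ 0.1  0.1 -1.2] w 60.2 t 23.3 q6 -1.2
total [ 67.7 323.8  -4.5] per row 25.4 twist/row deg 2.82
dx 18.8 dy 17.1 dz 0.3 tw 0.049
dx 19.7 dy 16.1 dz 0.3 tw 0.049
dx 20.4 dy 15.2 dz 0.3 tw 0.049
dx 21.2 dy 14.1 dz 0.3 tw 0.049
dx 21.8 dy 13.1 dz 0.3 tw 0.049
dx 22.4 dy 12.0 dz 0.3 tw 0.049
dx 23.0 dy 10.9 dz 0.3 tw 0.049
dx 23.5 dy 9.7 dz 0.3 tw 0.049
dx 24.0 dy 8.5 dz 0.3 tw 0.049
dx 24.4 dy 7.4 dz 0.3 tw 0.049
dx 24.7 dy 6.1 dz 0.3 tw 0.049
dx 25.0 dy 4.9 dz 0.3 tw 0.049
dx 25.2 dy 3.7 dz 0.3 tw 0.049
```

Request:
servo_tool:
  moves:
    - {"grip":1,"dx":21,"dy":19,"dz":0,"twist":0.055}
    - {"grip":1,"dx":22,"dy":18,"dz":0,"twist":0.055}
    - {"grip":1,"dx":23,"dy":17,"dz":0,"twist":0.055}
    - {"grip":1,"dx":24,"dy":16,"dz":0,"twist":0.055}
    - {"grip":1,"dx":25,"dy":14,"dz":0,"twist":0.055}
    - {"grip":1,"dx":25,"dy":13,"dz":0,"twist":0.055}
    - {"grip":1,"dx":26,"dy":12,"dz":0,"twist":0.055}
    - {"grip":1,"dx":26,"dy":10,"dz":0,"twist":0.055}
    - {"grip":1,"dx":26,"dy":8,"dz":0,"twist":0.055}
    - {"grip":1,"dx":20,"dy":5,"dz":0,"twist":0.055}

```text
clock: 24.13
position: [626.5, -45.0, 156.6]
ee_rot: [2.264, 2.157, 0.036]
wrist_force: [-0.0, -0.7, -1.0]
grip_width: 60.0
```

```bash
python3 - <<'E'
from h import *
t=TC+23.8*D
plan((t[0],t[1],140),-.110,2)
E
```

```text
at [626.5 -45.  156.6] psi -0.049 tilt [ 0.027  0.005 -1.   ] F [-0.  -0.7 -1. ] w 60.0 t 24.13 q6 -0.16
total [  4.6  37.6 -16.6] per row 20.7 twist/row deg 1.76
dx 18.9 dy 1.4 dz 8.3 tw 0.031
dx 18.9 dy 0.8 dz 8.3 tw 0.031
```

Request:
servo_tool:
  moves:
    - {"grip":1,"dx":14,"dy":1,"dz":3,"twist":0.03}
    - {"grip":1,"dx":8,"dy":0,"dz":4,"twist":0.02}
    - {"grip":1,"dx":3,"dy":0,"dz":4,"twist":0.01}
    - {"grip":1,"dx":0,"dy":0,"dz":4,"twist":0}
    - {"grip":1,"dx":0,"dy":0,"dz":3,"twist":0}
    - {"grip":1,"dx":0,"dy":0,"dz":2,"twist":0}
    - {"grip":1,"dx":0,"dy":0,"dz":0,"twist":0}
    - {"grip":1,"dx":0,"dy":0,"dz":0,"twist":0}
    - {"grip":1,"dx":0,"dy":0,"dz":0,"twist":0}
    - {"grip":1,"dx":0,"dy":0,"dz":0,"twist":0}

```text
clock: 24.97
position: [629.7, -13.7, 139.5]
ee_rot: [2.327, 2.088, 0.041]
wrist_force: [-1.0, 0.5, -1.4]
grip_width: 60.2
```

```bash
python3 - <<'E'
from h import *
trel()
E
```

```text
TCP tray-frame x 17.4 y 0.8 z 139.5 psi -0.108 tilt [0.03  0.006] F [-1.   0.5 -1.4] w 60.2 t 24.97 v 0.011
```

Request:
servo_tool:
  moves:
    - {"grip":1,"dx":3,"dy":-1,"dz":1,"twist":0}
    - {"grip":1,"dx":2,"dy":-0.5,"dz":4,"twist":0}
    - {"grip":1,"dx":1,"dy":0,"dz":8,"twist":0}
    - {"grip":1,"dx":0,"dy":0,"dz":9,"twist":0}
    - {"grip":1,"dx":0,"dy":0,"dz":8,"twist":0}
    - {"grip":1,"dx":0,"dy":0,"dz":6,"twist":0}
    - {"grip":1,"dx":0,"dy":0,"dz":3,"twist":0}
    - {"grip":1,"dx":0,"dy":0,"dz":0,"twist":0}
    - {"grip":1,"dx":0,"dy":0,"dz":0,"twist":0}
    - {"grip":1,"dx":0,"dy":0,"dz":0,"twist":0}

```text
clock: 25.8
position: [629.0, -7.2, 94.6]
ee_rot: [2.329, 2.088, 0.038]
wrist_force: [-0.4, 0.2, -1.4]
grip_width: 59.8
```

```bash
python3 - <<'E'
from h import *
trel()
c=cam('scene')
cv2.imwrite('pics/s6.png',cv2.resize(c['img'][170:290,220:400,::-1],None,fx=4,fy=4,interpolation=cv2.INTER_CUBIC))
E
```

```text
TCP tray-frame x 23.8 y 2.2 z 94.6 psi -0.109 tilt [0.027 0.006] F [-0.4  0.2 -1.4] w 59.8 t 25.8 v 0.002
```

View pics/s6.png

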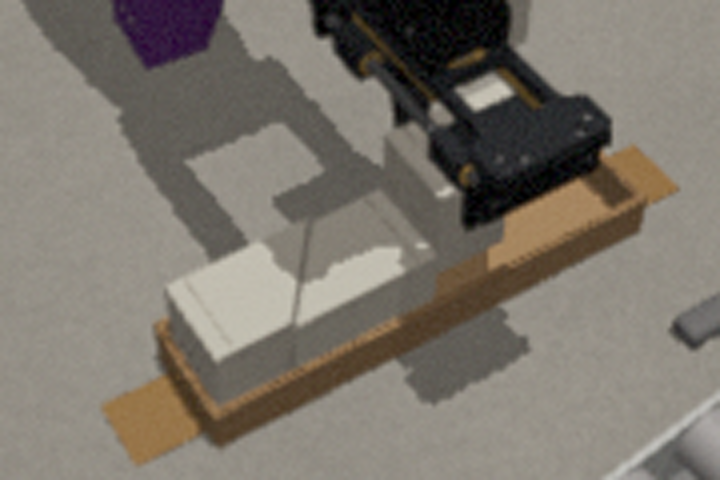

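Request:
servo_tool:
  moves:
    - {"grip":1,"dx":0,"dy":0.8,"dz":4,"twist":0}
    - {"grip":1,"dx":0,"dy":0,"dz":7,"twist":0}
    - {"grip":1,"dx":0,"dy":0,"dz":9,"twist":0}
    - {"grip":1,"dx":0,"dy":0,"dz":8,"twist":0}
    - {"grip":1,"dx":0,"dy":0,"dz":4,"twist":0}
    - {"grip":1,"dx":0,"dy":0,"dz":2,"twist":0}
    - {"grip":1,"dx":0,"dy":0,"dz":1,"twist":0}
    - {"grip":1,"dx":0,"dy":0,"dz":0.5,"twist":0}
    - {"grip":1,"dx":0,"dy":0,"dz":0,"twist":0}
    - {"grip":1,"dx":0,"dy":0,"dz":0,"twist":0}

```text
clock: 26.68
position: [631.5, -7.3, 55.9]
ee_rot: [2.328, 2.087, 0.039]
wrist_force: [0.2, -0.4, -1.1]
grip_width: 60.1
```

```bash
python3 - <<'E'
from h import *
trel()
E
```

```text
TCP tray-frame x 24.1 y -0.4 z 55.9 psi -0.109 tilt [0.028 0.006] F [ 0.2 -0.4 -1.1] w 60.1 t 26.68 v 0.001
```

Request:
servo_tool:
  moves:
    - {"grip":1,"dx":0,"dy":0,"dz":1,"twist":0}
    - {"grip":1,"dx":0,"dy":0,"dz":1,"twist":0}
    - {"grip":1,"dx":0,"dy":0,"dz":0.7,"twist":0}
    - {"grip":1,"dx":-0.5,"dy":0,"dz":0.5,"twist":0}
    - {"grip":1,"dx":-1,"dy":0,"dz":0,"twist":0}
    - {"grip":1,"dx":-1,"dy":0,"dz":0,"twist":0}
    - {"grip":1,"dx":-1,"dy":0,"dz":0,"twist":0}
    - {"grip":1,"dx":-0.5,"dy":0,"dz":0,"twist":0}
    - {"grip":1,"dx":0,"dy":0,"dz":0,"twist":0}
    - {"grip":1,"dx":0,"dy":0,"dz":0,"twist":0}

```text
clock: 27.52
position: [632.4, -11.7, 54.1]
ee_rot: [2.327, 2.086, 0.043]
wrist_force: [-0.4, 0.8, -1.6]
grip_width: 59.9
```

```bash
python3 - <<'E'
from h import *
trel()
c=cam('scene')
cv2.imwrite('pics/s7.png',cv2.resize(c['img'][170:290,220:400,::-1],None,fx=4,fy=4,interpolation=cv2.INTER_CUBIC))
E
```

```text
TCP tray-frame x 19.7 y -1.7 z 54.1 psi -0.109 tilt [0.031 0.006] F [-0.4  0.8 -1.6] w 59.9 t 27.52 v 0.004
```

View pics/s7.png

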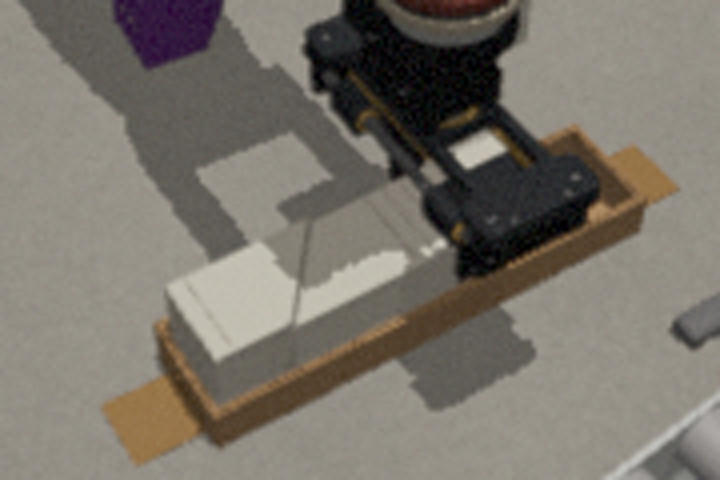

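Request:
servo_tool:
  moves:
    - {"grip":1,"dx":-0.5,"dy":-0.7,"dz":0.7,"twist":0}
    - {"grip":1,"dx":-0.5,"dy":-0.5,"dz":0.6,"twist":0}
    - {"grip":1,"dx":0,"dy":0,"dz":0.3,"twist":0}
    - {"grip":1,"dx":0,"dy":0,"dz":0,"twist":0}
    - {"grip":0.3,"dx":0,"dy":0,"dz":0,"twist":0}
    - {"grip":-0.5,"dx":0,"dy":0,"dz":0,"twist":0}
    - {"grip":-1,"dx":0,"dy":0,"dz":0,"twist":0}
    - {"grip":-1,"dx":0,"dy":0,"dz":-3,"twist":0}
    - {"grip":-1,"dx":0,"dy":0,"dz":-10,"twist":0}
    - {"grip":-1,"dx":0,"dy":0,"dz":-16,"twist":0}

```text
clock: 28.4
position: [628.2, -12.5, 80.0]
ee_rot: [2.329, 2.089, 0.038]
wrist_force: [0.5, 0.1, 0.7]
grip_width: 82.9
```

```bash
python3 - <<'E'
from h import *
trel()
plan((460.2,117.9,120),2.074,18,dpsi=2.074+.108)
E
```

```text
TCP tray-frame x 18.4 y 2.4 z 80.0 psi -0.109 tilt [0.026 0.007] F [0.5 0.1 0.7] w 82.9 t 28.4 v 0.353
at [628.2 -12.5  80. ] psi -0.109 tilt [ 0.026  0.007 -1.   ] F [0.5 0.1 0.7] w 82.9 t 28.4 q6 -0.05
total [-168.   130.4   40. ] per row 12.0 twist/row deg -6.95
dx 6.2 dy -10.1 dz -2.2 tw -0.121
dx 7.4 dy -9.2 dz -2.2 tw -0.121
dx 8.4 dy -8.3 dz -2.2 tw -0.121
dx 9.4 dy -7.2 dz -2.2 tw -0.121
dx 10.2 dy -6.0 dz -2.2 tw -0.121
dx 10.8 dy -4.7 dz -2.2 tw -0.121
dx 11.3 dy -3.4 dz -2.2 tw -0.121
dx 11.6 dy -2.0 dz -2.2 tw -0.121
dx 11.8 dy -0.6 dz -2.2 tw -0.121
dx 11.8 dy 0.8 dz -2.2 tw -0.121
dx 11.6 dy 2.3 dz -2.2 tw -0.121
dx 11.2 dy 3.6 dz -2.2 tw -0.121
dx 10.7 dy 5.0 dz -2.2 tw -0.121
dx 10.0 dy 6.2 dz -2.2 tw -0.121
dx 9.2 dy 7.4 dz -2.2 tw -0.121
dx 8.2 dy 8.5 dz -2.2 tw -0.121
dx 7.2 dy 9.4 dz -2.2 tw -0.121
dx 6.0 dy 10.2 dz -2.2 tw -0.121
```

Request:
servo_tool:
  moves:
    - {"grip":-1,"dx":0,"dy":0,"dz":-18,"twist":0}
    - {"grip":-1,"dx":0,"dy":0,"dz":-16,"twist":-0.04}
    - {"grip":-1,"dx":6,"dy":-10,"dz":-6,"twist":-0.12}
    - {"grip":-1,"dx":7,"dy":-9,"dz":0,"twist":-0.12}
    - {"grip":-1,"dx":8,"dy":-8,"dz":0,"twist":-0.12}
    - {"grip":-1,"dx":9,"dy":-7,"dz":0,"twist":-0.12}
    - {"grip":-1,"dx":10,"dy":-6,"dz":0,"twist":-0.12}
    - {"grip":-1,"dx":11,"dy":-5,"dz":0,"twist":-0.12}
    - {"grip":-1,"dx":11,"dy":-3,"dz":0,"twist":-0.12}
    - {"grip":-1,"dx":12,"dy":-2,"dz":0,"twist":-0.12}

```text
clock: 29.23
position: [554.7, 38.6, 135.1]
ee_rot: [0.981, 2.94, 0.026]
wrist_force: [0.3, 0.6, -0.2]
grip_width: 86.9
```

```bash
python3 - <<'E'
from h import *
plan((460.2,117.9,120),2.074,10)
E
```

```text
at [554.7  38.6 135.1] psi 0.928 tilt [ 0.045  0.003 -0.999] F [ 0.3  0.6 -0.2] w 86.9 t 29.23 q6 -1.01
total [-94.5  79.3 -15.1] per row 12.4 twist/row deg -6.57
dx 12.3 dy 0.7 dz 1.5 tw -0.115
dx 12.2 dy 2.1 dz 1.5 tw -0.115
dx 11.8 dy 3.5 dz 1.5 tw -0.115
dx 11.4 dy 4.8 dz 1.5 tw -0.115
dx 10.7 dy 6.1 dz 1.5 tw -0.115
dx 10.0 dy 7.2 dz 1.5 tw -0.115
dx 9.1 dy 8.3 dz 1.5 tw -0.115
dx 8.1 dy 9.3 dz 1.5 tw -0.115
dx 7.0 dy 10.2 dz 1.5 tw -0.115
dx 5.7 dy 10.9 dz 1.5 tw -0.115
```

Request:
servo_tool:
  moves:
    - {"grip":-1,"dx":12,"dy":1,"dz":0,"twist":-0.12}
    - {"grip":-1,"dx":12,"dy":2,"dz":0,"twist":-0.12}
    - {"grip":-1,"dx":12,"dy":3,"dz":0,"twist":-0.12}
    - {"grip":-1,"dx":11,"dy":5,"dz":0,"twist":-0.12}
    - {"grip":-1,"dx":11,"dy":6,"dz":0,"twist":-0.12}
    - {"grip":-1,"dx":10,"dy":7,"dz":0,"twist":-0.12}
    - {"grip":-1,"dx":9,"dy":8,"dz":0,"twist":-0.12}
    - {"grip":-1,"dx":7,"dy":8,"dz":0,"twist":-0.1}
    - {"grip":-1,"dx":5,"dy":7,"dz":0,"twist":-0.07}
    - {"grip":-1,"dx":2,"dy":4,"dz":0,"twist":-0.03}

```text
clock: 30.07
position: [465.8, 107.7, 141.3]
ee_rot: [-0.685, 3.009, -0.017]
wrist_force: [-0.4, -0.3, 0.6]
grip_width: 86.7
```

```bash
python3 - <<'E'
from h import *
plan((460.2,117.9,120),2.074,1)
c=cam('top')
cv2.imwrite('pics/t8.png',cv2.resize(c['img'][110:185,250:420,::-1],None,fx=4.7,fy=4.7,interpolation=cv2.INTER_CUBIC))
E
```

```text
at [465.8 107.7 141.3] psi 2.018 tilt [ 0.057  0.002 -0.998] F [-0.4 -0.3  0.6] w 86.7 t 30.07 q6 -1.95
total [ -5.6  10.2 -21.3] per row 24.3 twist/row deg -3.22
dx 0.6 dy 11.6 dz 21.3 tw -0.056
```

View pics/t8.png

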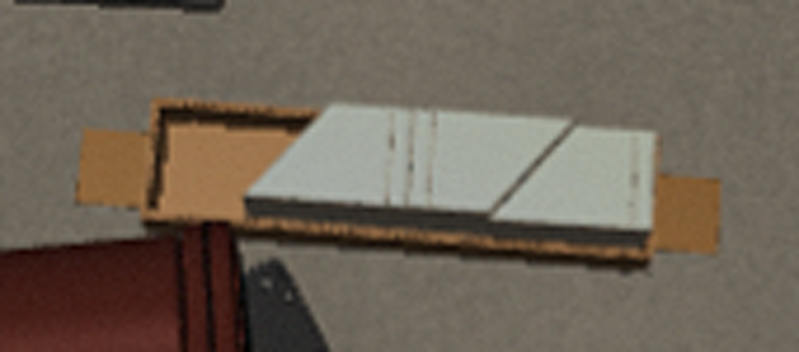

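Request:
servo_tool:
  moves:
    - {"grip":-1,"dx":-37,"dy":-18,"dz":0,"twist":0}
    - {"grip":-1,"dx":-37,"dy":-18,"dz":0,"twist":0}
    - {"grip":-1,"dx":0,"dy":0,"dz":0,"twist":-0.02}
    - {"grip":-1,"dx":9,"dy":4,"dz":0,"twist":-0.02}
    - {"grip":-1,"dx":9,"dy":4,"dz":0,"twist":0}
    - {"grip":-1,"dx":9,"dy":4,"dz":0,"twist":0}
    - {"grip":-1,"dx":9,"dy":4,"dz":0,"twist":0}
    - {"grip":-1,"dx":9,"dy":4,"dz":0,"twist":0}
    - {"grip":-1,"dx":9,"dy":4,"dz":0,"twist":0}
    - {"grip":-1,"dx":9,"dy":4,"dz":0,"twist":0}

```text
clock: 30.95
position: [467.2, 101.8, 140.9]
ee_rot: [-0.741, 3.004, -0.017]
wrist_force: [0.2, -0.0, 0.3]
grip_width: 86.7
```

```bash
python3 - <<'E'
from h import *
plan((460.2,117.9,120),2.074,1)
E
```

```text
at [467.2 101.8 140.9] psi 2.054 tilt [ 0.049  0.001 -0.999] F [ 0.2 -0.   0.3] w 86.7 t 30.95 q6 -2.0
total [ -7.   16.1 -20.9] per row 27.3 twist/row deg -1.14
dx -1.3 dy 17.5 dz 20.9 tw -0.020
```

Request:
servo_tool:
  moves:
    - {"grip":-1,"dx":-37,"dy":-16,"dz":0,"twist":0}
    - {"grip":-1,"dx":-37,"dy":-16,"dz":0,"twist":0}
    - {"grip":-1,"dx":-37,"dy":-16,"dz":0,"twist":0}
    - {"grip":-1,"dx":-37,"dy":-16,"dz":0,"twist":0}
    - {"grip":-1,"dx":0,"dy":0,"dz":0,"twist":-0.01}
    - {"grip":-1,"dx":0,"dy":0,"dz":0,"twist":-0.01}
    - {"grip":-1,"dx":6,"dy":6,"dz":0,"twist":0}
    - {"grip":-1,"dx":9,"dy":7,"dz":0,"twist":0}
    - {"grip":-1,"dx":10,"dy":7,"dz":0,"twist":0}
    - {"grip":-1,"dx":10,"dy":7,"dz":0,"twist":0}

```text
clock: 31.78
position: [557.9, 120.2, 142.7]
ee_rot: [-0.77, 3.014, -0.013]
wrist_force: [0.4, 0.8, 0.2]
grip_width: 86.7
```

```bash
python3 - <<'E'
from h import *
plan((460.2,117.9,120),2.074,1)
E
```

```text
at [557.9 120.2 142.7] psi 2.071 tilt [ 0.032 -0.001 -0.999] F [0.4 0.8 0.2] w 86.7 t 31.78 q6 -1.99
total [-97.7  -2.3 -22.7] per row 100.3 twist/row deg -0.19
dx 86.8 dy 44.8 dz 22.7 tw -0.003
```

Request:
servo_tool:
  moves:
    - {"grip":-1,"dx":8,"dy":4,"dz":1,"twist":0}
    - {"grip":-1,"dx":8,"dy":4,"dz":1,"twist":0}
    - {"grip":-1,"dx":8,"dy":4,"dz":1,"twist":0}
    - {"grip":-1,"dx":8,"dy":4,"dz":1,"twist":0}
    - {"grip":-1,"dx":8,"dy":4,"dz":1,"twist":0}
    - {"grip":-1,"dx":8,"dy":4,"dz":1,"twist":0}
    - {"grip":-1,"dx":8,"dy":4,"dz":1,"twist":0}
    - {"grip":-1,"dx":8,"dy":4,"dz":1,"twist":0}
    - {"grip":-1,"dx":8,"dy":4,"dz":1,"twist":0}
    - {"grip":-1,"dx":8,"dy":4,"dz":1,"twist":0}

```text
clock: 32.62
position: [437.3, 118.2, 133.5]
ee_rot: [-0.769, 3.011, -0.013]
wrist_force: [0.3, -0.8, -0.1]
grip_width: 87.2
```

```bash
python3 - <<'E'
from h import *
plan((460.2,117.9,120),2.074,1)
E
```

```text
at [437.3 118.2 133.5] psi 2.071 tilt [ 0.035  0.    -0.999] F [ 0.3 -0.8 -0.1] w 87.2 t 32.62 q6 -1.98
total [ 22.9  -0.3 -13.5] per row 26.6 twist/row deg -0.18
dx -20.0 dy -11.2 dz 13.5 tw -0.003
```

Request:
servo_tool:
  moves:
    - {"grip":-1,"dx":-36,"dy":-19,"dz":0,"twist":0}
    - {"grip":-1,"dx":-36,"dy":-19,"dz":0,"twist":0}
    - {"grip":-1,"dx":-36,"dy":-19,"dz":0,"twist":0}
    - {"grip":-1,"dx":-36,"dy":-19,"dz":0,"twist":0}
    - {"grip":-1,"dx":-36,"dy":-19,"dz":0,"twist":0}
    - {"grip":-1,"dx":0,"dy":0,"dz":0,"twist":0}
    - {"grip":-1,"dx":5,"dy":3,"dz":0,"twist":0}
    - {"grip":-1,"dx":8,"dy":4,"dz":0,"twist":0}
    - {"grip":-1,"dx":8,"dy":4,"dz":0,"twist":0}
    - {"grip":-1,"dx":8,"dy":4,"dz":0,"twist":0}

```text
clock: 33.45
position: [576.4, 121.4, 134.8]
ee_rot: [-0.775, 3.027, -0.007]
wrist_force: [0.1, -0.2, -0.2]
grip_width: 87.2
```

Request:
servo_tool:
  moves:
    - {"grip":-1,"dx":8,"dy":4,"dz":0,"twist":0}
    - {"grip":-1,"dx":8,"dy":4,"dz":0,"twist":0}
    - {"grip":-1,"dx":8,"dy":4,"dz":0,"twist":0}
    - {"grip":-1,"dx":8,"dy":4,"dz":0,"twist":0}
    - {"grip":-1,"dx":8,"dy":4,"dz":0,"twist":0}
    - {"grip":-1,"dx":8,"dy":4,"dz":0,"twist":0}
    - {"grip":-1,"dx":8,"dy":4,"dz":0,"twist":0}
    - {"grip":-1,"dx":8,"dy":4,"dz":0,"twist":0}
    - {"grip":-1,"dx":8,"dy":4,"dz":0,"twist":0}
    - {"grip":-1,"dx":8,"dy":4,"dz":0,"twist":0}

```text
clock: 34.28
position: [448.7, 119.3, 137.2]
ee_rot: [-0.778, 3.025, -0.006]
wrist_force: [-0.4, 0.6, -0.5]
grip_width: 86.9
```

```bash
python3 - <<'E'
from h import *
plan((460.2,117.9,120),2.074,1)
E
```

```text
at [448.7 119.3 137.2] psi 2.074 tilt [ 0.018  0.001 -1.   ] F [-0.4  0.6 -0.5] w 86.9 t 34.28 q6 -1.98
total [ 11.5  -1.4 -17.2] per row 20.8 twist/row deg 0.02
dx -9.4 dy -6.8 dz 17.2 tw 0.000
```

Request:
servo_tool:
  moves:
    - {"grip":-1,"dx":-36,"dy":-20,"dz":0,"twist":0}
    - {"grip":-1,"dx":-36,"dy":-20,"dz":0,"twist":0}
    - {"grip":-1,"dx":-36,"dy":-20,"dz":0,"twist":0}
    - {"grip":-1,"dx":-36,"dy":-20,"dz":0,"twist":0}
    - {"grip":-1,"dx":-36,"dy":-20,"dz":0,"twist":0}
    - {"grip":-1,"dx":0,"dy":0,"dz":0,"twist":0}
    - {"grip":-1,"dx":5,"dy":3,"dz":0,"twist":0}
    - {"grip":-1,"dx":8,"dy":4,"dz":0,"twist":0}
    - {"grip":-1,"dx":8,"dy":4,"dz":2,"twist":0}
    - {"grip":-1,"dx":8,"dy":4,"dz":2,"twist":0}

```text
clock: 35.12
position: [585.0, 119.5, 133.2]
ee_rot: [-0.788, 3.04, -0.0]
wrist_force: [0.1, -0.6, 0.6]
grip_width: 86.5
```

Request:
servo_tool:
  moves:
    - {"grip":-1,"dx":8,"dy":4,"dz":2,"twist":0}
    - {"grip":-1,"dx":8,"dy":4,"dz":2,"twist":0}
    - {"grip":-1,"dx":8,"dy":4,"dz":2,"twist":0}
    - {"grip":-1,"dx":8,"dy":4,"dz":2,"twist":0}
    - {"grip":-1,"dx":8,"dy":4,"dz":2,"twist":0}
    - {"grip":-1,"dx":8,"dy":4,"dz":2,"twist":0}
    - {"grip":-1,"dx":8,"dy":4,"dz":0,"twist":0}
    - {"grip":-1,"dx":8,"dy":4,"dz":0,"twist":0}
    - {"grip":-1,"dx":5,"dy":3,"dz":0,"twist":0}
    - {"grip":-1,"dx":0,"dy":0,"dz":0,"twist":0}

```text
clock: 35.95
position: [466.1, 118.3, 125.2]
ee_rot: [-0.795, 3.039, 0.001]
wrist_force: [-0.8, 0.1, -0.3]
grip_width: 87.5
```

```bash
python3 - <<'E'
from h import *
plan((460.2,117.9,48),2.074,1)
E
```

```text
at [466.1 118.3 125.2] psi 2.083 tilt [ 0.     0.001 -1.   ] F [-0.8  0.1 -0.3] w 87.5 t 35.95 q6 -2.0
total [ -5.9  -0.4 -77.2] per row 77.4 twist/row deg 0.49
dx 5.4 dy 2.5 dz 77.2 tw 0.009
```

Request:
servo_tool:
  moves:
    - {"grip":-1,"dx":3,"dy":1.5,"dz":0,"twist":0.006}
    - {"grip":-1,"dx":2,"dy":1,"dz":3,"twist":0.003}
    - {"grip":-1,"dx":0,"dy":0,"dz":6,"twist":0}
    - {"grip":-1,"dx":0,"dy":0,"dz":8,"twist":0}
    - {"grip":-1,"dx":0,"dy":0,"dz":8,"twist":0}
    - {"grip":-1,"dx":0,"dy":0,"dz":6,"twist":0}
    - {"grip":-1,"dx":0,"dy":0,"dz":2,"twist":0}
    - {"grip":-1,"dx":0,"dy":0,"dz":0,"twist":0}
    - {"grip":-1,"dx":0,"dy":0,"dz":0,"twist":0}
    - {"grip":-1,"dx":0,"dy":0,"dz":0,"twist":0}

```text
clock: 36.78
position: [457.4, 118.1, 87.8]
ee_rot: [0.78, -3.043, -0.001]
wrist_force: [0.8, -0.4, 1.1]
grip_width: 87.2
```

```bash
python3 - <<'E'
from h import *
plan((460.2,117.9,48),2.074,1)
E
```

```text
at [457.4 118.1  87.8] psi 2.073 tilt [-0.     0.001 -1.   ] F [ 0.8 -0.4  1.1] w 87.2 t 36.78 q6 -1.99
total [  2.8  -0.2 -39.8] per row 39.9 twist/row deg -0.08
dx -2.4 dy -1.5 dz 39.8 tw -0.001
```

Request:
servo_tool:
  moves:
    - {"grip":-1,"dx":-1.5,"dy":-1,"dz":4,"twist":0}
    - {"grip":-1,"dx":-1,"dy":-0.5,"dz":8,"twist":0}
    - {"grip":-1,"dx":0,"dy":0,"dz":9,"twist":0}
    - {"grip":-1,"dx":0,"dy":0,"dz":8,"twist":0}
    - {"grip":-1,"dx":0,"dy":0,"dz":5,"twist":0}
    - {"grip":-1,"dx":0,"dy":0,"dz":2,"twist":0}
    - {"grip":-1,"dx":0,"dy":0,"dz":0,"twist":0}
    - {"grip":-1,"dx":0,"dy":0,"dz":0,"twist":0}
    - {"grip":-0.3,"dx":0,"dy":0,"dz":0,"twist":0}
    - {"grip":0,"dx":0,"dy":0,"dz":0,"twist":0}

```text
clock: 37.62
position: [460.9, 118.0, 47.8]
ee_rot: [0.78, -3.043, -0.001]
wrist_force: [0.3, 0.5, 0.3]
grip_width: 80.3
```

```bash
python3 - <<'E'
from h import *
plan((460.2,117.9,48),2.074,1)
E
```

```text
at [460.9 118.   47.8] psi 2.072 tilt [-0.     0.001 -1.   ] F [0.3 0.5 0.3] w 80.3 t 37.62 q6 -1.99
total [-0.7 -0.1  0.2] per row 0.8 twist/row deg -0.09
dx 0.7 dy 0.3 dz -0.2 tw -0.002
```

Aligned; close and begin lifting.

Request:
servo_tool:
  moves:
    - {"grip":0.3,"dx":0,"dy":0,"dz":0,"twist":0}
    - {"grip":1,"dx":0,"dy":0,"dz":0,"twist":0}
    - {"grip":1,"dx":0,"dy":0,"dz":0,"twist":0}
    - {"grip":1,"dx":0,"dy":0,"dz":0,"twist":0}
    - {"grip":1,"dx":0,"dy":0,"dz":0,"twist":0}
    - {"grip":1,"dx":0,"dy":0,"dz":0,"twist":0}
    - {"grip":1,"dx":0,"dy":0,"dz":0,"twist":0}
    - {"grip":1,"dx":0,"dy":0,"dz":0,"twist":0}
    - {"grip":1,"dx":0,"dy":0,"dz":0,"twist":0}
    - {"grip":1,"dx":0,"dy":0,"dz":0,"twist":0}

```text
clock: 38.45
position: [461.7, 118.0, 48.8]
ee_rot: [-0.779, 3.041, 0.001]
wrist_force: [1.1, -0.7, -0.8]
grip_width: 59.6
```

```bash
python3 - <<'E'
from h import *
plan((460.2,117.9,48),2.074,1)
c=cam('top')
e=edge(c,range(134,155),280,330)
print(e.round(1).tolist())
cv2.imwrite('pics/t9.png',cv2.resize(c['img'][110:185,250:420,::-1],None,fx=4.7,fy=4.7,interpolation=cv2.INTER_CUBIC))
E
```

```text
at [461.7 118.   48.8] psi 2.073 tilt [ 0.002  0.001 -1.   ] F [ 1.1 -0.7 -0.8] w 59.6 t 38.45 q6 -1.99
total [-1.5 -0.1 -0.8] per row 1.7 twist/row deg -0.08
dx 1.4 dy 0.6 dz 0.8 tw -0.001
[[50.8, -22.6], [53.4, -19.5], [55.5, -16.5], [58.0, -13.4], [60.8, -10.3], [63.6, -7.2], [66.2, -4.2], [68.6, -1.1], [71.1, 1.9], [73.5, 5.0], [76.1, 8.0], [78.5, 11.1], [81.1, 14.1], [80.9, 16.9], [86.1, 20.2], [88.6, 23.2], [88.4, 26.1], [89.2, 29.0], [57.7, 29.2], [19.3, 28.8]]
```

View pics/t9.png

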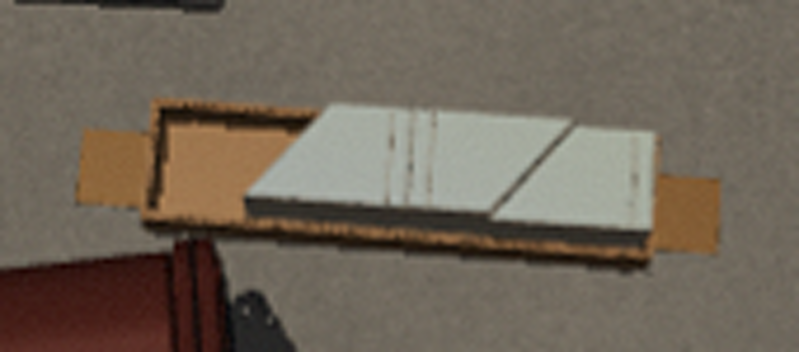

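```bash
python3 - <<'E'
from h import *
t=TC+120.1*D;print(t)
plan((t[0],t[1],138),-.110,19,start=(np.array([461,118,138.]),2.073),dpsi=-2.183)
E
```

```text
[641.67618472  88.25943982]
total [180.7 -29.7   0. ] per row 9.6 twist/row deg 6.58
dx -7.6 dy -5.9 dz -0.0 tw 0.115
dx -8.2 dy -5.0 dz -0.0 tw 0.115
dx -8.7 dy -4.1 dz -0.0 tw 0.115
dx -9.1 dy -3.0 dz -0.0 tw 0.115
dx -9.4 dy -2.0 dz -0.0 tw 0.115
dx -9.6 dy -0.9 dz -0.0 tw 0.115
dx -9.6 dy 0.2 dz -0.0 tw 0.115
dx -9.5 dy 1.3 dz -0.0 tw 0.115
dx -9.3 dy 2.4 dz -0.0 tw 0.115
dx -9.0 dy 3.5 dz -0.0 tw 0.115
dx -8.5 dy 4.5 dz -0.0 tw 0.115
dx -8.0 dy 5.4 dz -0.0 tw 0.115
dx -7.3 dy 6.3 dz -0.0 tw 0.115
dx -6.5 dy 7.1 dz -0.0 tw 0.115
dx -5.7 dy 7.8 dz -0.0 tw 0.115
dx -4.7 dy 8.4 dz -0.0 tw 0.115
dx -3.7 dy 8.9 dz -0.0 tw 0.115
dx -2.7 dy 9.3 dz -0.0 tw 0.115
dx -1.6 dy 9.5 dz -0.0 tw 0.115
```

Request:
servo_tool:
  moves:
    - {"grip":1,"dx":0,"dy":0,"dz":-3,"twist":0}
    - {"grip":1,"dx":0,"dy":0,"dz":-8,"twist":0}
    - {"grip":1,"dx":0,"dy":0,"dz":-13,"twist":0}
    - {"grip":1,"dx":0,"dy":0,"dz":-16,"twist":0}
    - {"grip":1,"dx":0,"dy":0,"dz":-16,"twist":0}
    - {"grip":1,"dx":0,"dy":0,"dz":-12,"twist":0}
    - {"grip":1,"dx":0,"dy":0,"dz":-6,"twist":0}
    - {"grip":1,"dx":0,"dy":0,"dz":-2,"twist":0.04}
    - {"grip":1,"dx":0,"dy":0,"dz":0,"twist":0.1}
    - {"grip":1,"dx":0,"dy":0,"dz":0,"twist":0.12}

```text
clock: 39.33
position: [459.3, 117.9, 130.6]
ee_rot: [0.37, -3.118, -0.001]
wrist_force: [0.5, -0.4, -3.0]
grip_width: 60.1
```

```bash
python3 - <<'E'
from h import *
t=TC+120.1*D
plan((t[0],t[1],138),-.110,17)
E
```

```text
at [459.3 117.9 130.6] psi 1.807 tilt [-0.002  0.001 -1.   ] F [ 0.5 -0.4 -3. ] w 60.1 t 39.33 q6 -1.72
total [182.4 -29.6   7.4] per row 10.9 twist/row deg 6.46
dx -10.0 dy -4.2 dz -0.4 tw 0.113
dx -10.4 dy -3.0 dz -0.4 tw 0.113
dx -10.7 dy -1.9 dz -0.4 tw 0.113
dx -10.8 dy -0.6 dz -0.4 tw 0.113
dx -10.9 dy 0.6 dz -0.4 tw 0.113
dx -10.7 dy 1.8 dz -0.4 tw 0.113
dx -10.4 dy 3.0 dz -0.4 tw 0.113
dx -10.0 dy 4.2 dz -0.4 tw 0.113
dx -9.5 dy 5.3 dz -0.4 tw 0.113
dx -8.9 dy 6.3 dz -0.4 tw 0.113
dx -8.1 dy 7.3 dz -0.4 tw 0.113
dx -7.2 dy 8.1 dz -0.4 tw 0.113
dx -6.3 dy 8.9 dz -0.4 tw 0.113
dx -5.2 dy 9.5 dz -0.4 tw 0.113
dx -4.1 dy 10.1 dz -0.4 tw 0.113
dx -3.0 dy 10.5 dz -0.4 tw 0.113
dx -1.8 dy 10.7 dz -0.4 tw 0.113
```

Request:
servo_tool:
  moves:
    - {"grip":1,"dx":-10,"dy":-4,"dz":-2,"twist":0.115}
    - {"grip":1,"dx":-10,"dy":-3,"dz":-2,"twist":0.115}
    - {"grip":1,"dx":-11,"dy":-2,"dz":-2,"twist":0.115}
    - {"grip":1,"dx":-11,"dy":-1,"dz":-2,"twist":0.115}
    - {"grip":1,"dx":-11,"dy":1,"dz":-1,"twist":0.115}
    - {"grip":1,"dx":-11,"dy":2,"dz":-1,"twist":0.115}
    - {"grip":1,"dx":-10,"dy":3,"dz":0,"twist":0.115}
    - {"grip":1,"dx":-10,"dy":4,"dz":0,"twist":0.115}
    - {"grip":1,"dx":-9,"dy":5,"dz":0,"twist":0.115}
    - {"grip":1,"dx":-9,"dy":6,"dz":0,"twist":0.115}

```text
clock: 40.17
position: [564.9, 96.6, 140.1]
ee_rot: [-1.464, -2.771, 0.005]
wrist_force: [-0.1, -0.4, -2.2]
grip_width: 59.9
```

```bash
python3 - <<'E'
from h import *
t=TC+120.1*D
plan((t[0],t[1],138),-.110,8)
E
```

```text
at [564.9  96.6 140.1] psi 0.599 tilt [-0.008  0.001 -1.   ] F [-0.1 -0.4 -2.2] w 59.9 t 40.17 q6 -0.57
total [76.8 -8.3 -2.1] per row 9.7 twist/row deg 5.08
dx -6.3 dy 7.3 dz 0.3 tw 0.089
dx -5.6 dy 7.9 dz 0.3 tw 0.089
dx -4.9 dy 8.3 dz 0.3 tw 0.089
dx -4.1 dy 8.7 dz 0.3 tw 0.089
dx -3.3 dy 9.1 dz 0.3 tw 0.089
dx -2.5 dy 9.3 dz 0.3 tw 0.089
dx -1.7 dy 9.5 dz 0.3 tw 0.089
dx -0.8 dy 9.6 dz 0.3 tw 0.089
```

Request:
servo_tool:
  moves:
    - {"grip":1,"dx":-6,"dy":7,"dz":0,"twist":0.1}
    - {"grip":1,"dx":-5,"dy":8,"dz":0,"twist":0.1}
    - {"grip":1,"dx":-5,"dy":8,"dz":0,"twist":0.1}
    - {"grip":1,"dx":-4,"dy":9,"dz":0,"twist":0.1}
    - {"grip":1,"dx":-3,"dy":9,"dz":0,"twist":0.1}
    - {"grip":1,"dx":-2,"dy":8,"dz":0,"twist":0.08}
    - {"grip":1,"dx":-1,"dy":6,"dz":0,"twist":0.06}
    - {"grip":1,"dx":0,"dy":4,"dz":0,"twist":0.03}
    - {"grip":1,"dx":0,"dy":2,"dz":0,"twist":0}
    - {"grip":1,"dx":0,"dy":0,"dz":0,"twist":0}

```text
clock: 41.0
position: [634.0, 86.2, 136.6]
ee_rot: [-2.335, -2.085, 0.018]
wrist_force: [1.0, -0.5, -1.3]
grip_width: 59.7
```

```bash
python3 - <<'E'
from h import *
trel()
E
```

```text
TCP tray-frame x 117.2 y 7.4 z 136.6 psi -0.113 tilt [-0.016  0.001] F [ 1.  -0.5 -1.3] w 59.7 t 41.0 v 0.008
```

Request:
servo_tool:
  moves:
    - {"grip":1,"dx":1.5,"dy":4,"dz":0,"twist":0}
    - {"grip":1,"dx":1,"dy":3,"dz":0,"twist":0}
    - {"grip":1,"dx":0,"dy":1,"dz":2,"twist":0}
    - {"grip":1,"dx":0,"dy":0,"dz":2,"twist":0}
    - {"grip":1,"dx":0,"dy":0,"dz":2,"twist":0}
    - {"grip":1,"dx":0,"dy":0,"dz":1,"twist":0}
    - {"grip":1,"dx":0,"dy":0,"dz":0,"twist":0}
    - {"grip":1,"dx":0,"dy":0,"dz":0,"twist":0}
    - {"grip":1,"dx":0,"dy":0,"dz":0,"twist":0}
    - {"grip":1,"dx":0,"dy":0,"dz":0,"twist":0}

```text
clock: 41.83
position: [641.0, 88.5, 127.9]
ee_rot: [-2.329, -2.089, 0.021]
wrist_force: [0.1, -0.5, -2.6]
grip_width: 60.0
```

```bash
python3 - <<'E'
from h import *
trel()
c=cam('scene')
cv2.imwrite('pics/s10.png',cv2.resize(c['img'][150:290,220:420,::-1],None,fx=4,fy=4,interpolation=cv2.INTER_CUBIC))
E
```

```text
TCP tray-frame x 120.2 y 0.6 z 127.9 psi -0.109 tilt [-0.019  0.001] F [ 0.1 -0.5 -2.6] w 60.0 t 41.83 v 0.002
```

View pics/s10.png

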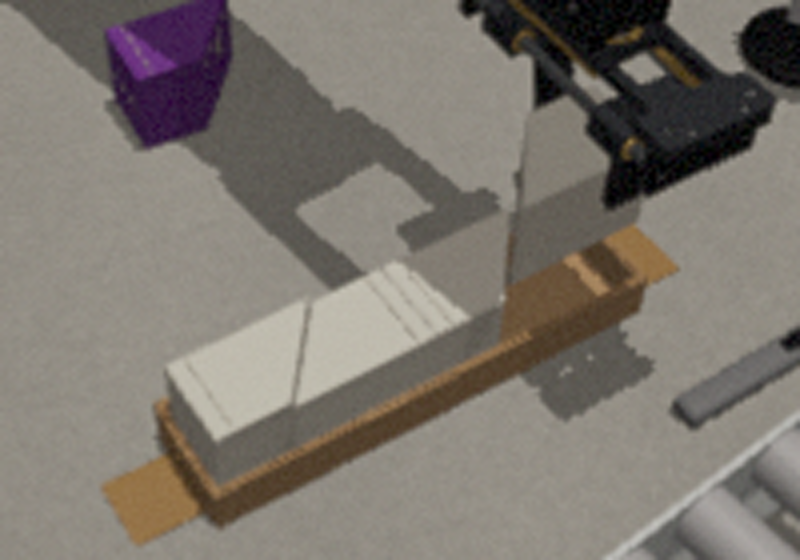

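Request:
servo_tool:
  moves:
    - {"grip":1,"dx":0,"dy":0.6,"dz":2,"twist":0}
    - {"grip":1,"dx":0,"dy":0.4,"dz":5,"twist":0}
    - {"grip":1,"dx":0,"dy":0,"dz":7,"twist":0}
    - {"grip":1,"dx":0,"dy":0,"dz":8,"twist":0}
    - {"grip":1,"dx":0,"dy":0,"dz":7,"twist":0}
    - {"grip":1,"dx":0,"dy":0,"dz":3,"twist":0}
    - {"grip":1,"dx":0,"dy":0,"dz":1,"twist":0}
    - {"grip":1,"dx":0,"dy":0,"dz":0,"twist":0}
    - {"grip":1,"dx":0,"dy":0,"dz":0,"twist":0}
    - {"grip":1,"dx":0,"dy":0,"dz":0,"twist":0}

```text
clock: 42.72
position: [640.6, 88.3, 89.9]
ee_rot: [-2.328, -2.088, 0.023]
wrist_force: [0.3, -0.1, -1.6]
grip_width: 59.6
```

```bash
python3 - <<'E'
from h import *
trel()
c=cam('scene')
cv2.imwrite('pics/s11.png',cv2.resize(c['img'][150:290,220:420,::-1],None,fx=4,fy=4,interpolation=cv2.INTER_CUBIC))
E
```

```text
TCP tray-frame x 120.0 y 1.1 z 89.9 psi -0.109 tilt [-0.021  0.001] F [ 0.3 -0.1 -1.6] w 59.6 t 42.72 v 0.004
```

View pics/s11.png

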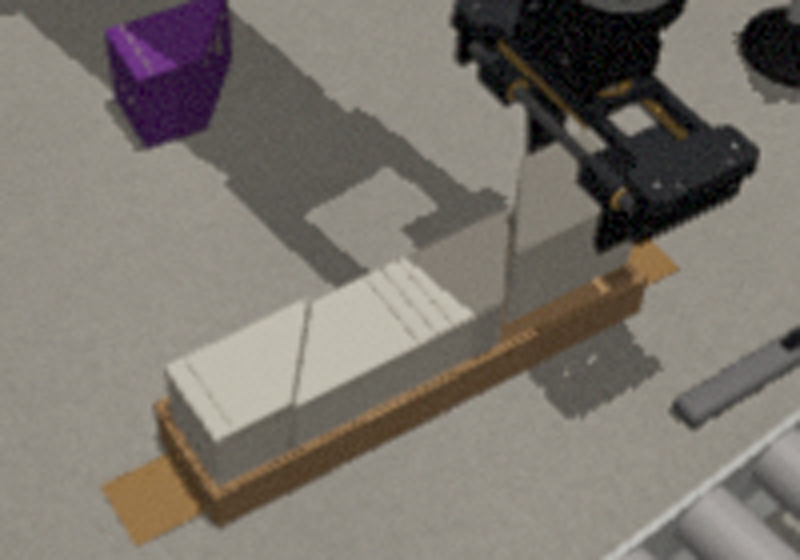

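Request:
servo_tool:
  moves:
    - {"grip":1,"dx":0,"dy":1,"dz":3,"twist":0}
    - {"grip":1,"dx":0,"dy":0.5,"dz":6,"twist":0}
    - {"grip":1,"dx":0,"dy":0,"dz":7,"twist":0}
    - {"grip":1,"dx":0,"dy":0,"dz":7,"twist":0}
    - {"grip":1,"dx":0,"dy":0,"dz":4,"twist":0}
    - {"grip":1,"dx":0,"dy":0,"dz":2,"twist":0}
    - {"grip":1,"dx":0,"dy":0,"dz":1,"twist":0}
    - {"grip":1,"dx":0,"dy":0,"dz":0,"twist":0}
    - {"grip":1,"dx":0,"dy":0,"dz":0,"twist":0}
    - {"grip":1,"dx":0,"dy":0,"dz":0,"twist":0}

```text
clock: 43.6
position: [641.9, 88.2, 57.0]
ee_rot: [-2.328, -2.088, 0.022]
wrist_force: [0.1, 0.4, -2.5]
grip_width: 59.7
```

```bash
python3 - <<'E'
from h import *
trel()
E
```

```text
TCP tray-frame x 120.0 y -0.2 z 57.0 psi -0.109 tilt [-0.02   0.001] F [ 0.1  0.4 -2.5] w 59.7 t 43.6 v 0.004
```

Request:
servo_tool:
  moves:
    - {"grip":1,"dx":0,"dy":0,"dz":1.2,"twist":0}
    - {"grip":1,"dx":0,"dy":0,"dz":1.2,"twist":0}
    - {"grip":1,"dx":0,"dy":0,"dz":1,"twist":0}
    - {"grip":1,"dx":-0.5,"dy":0,"dz":0.6,"twist":0}
    - {"grip":1,"dx":-0.7,"dy":0,"dz":0,"twist":0}
    - {"grip":1,"dx":-0.8,"dy":0,"dz":0,"twist":0}
    - {"grip":1,"dx":-0.6,"dy":0,"dz":0,"twist":0}
    - {"grip":1,"dx":0,"dy":0,"dz":0,"twist":0}
    - {"grip":1,"dx":0,"dy":0,"dz":0,"twist":0}
    - {"grip":1,"dx":0,"dy":0,"dz":0,"twist":0}

```text
clock: 44.43
position: [642.6, 85.2, 54.1]
ee_rot: [-2.33, -2.089, 0.019]
wrist_force: [0.1, -0.6, -1.9]
grip_width: 59.7
```

```bash
python3 - <<'E'
from h import *
trel()
c=cam('scene')
cv2.imwrite('pics/s12.png',cv2.resize(c['img'][150:290,220:420,::-1],None,fx=4,fy=4,interpolation=cv2.INTER_CUBIC))
E
```

```text
TCP tray-frame x 117.2 y -1.2 z 54.1 psi -0.109 tilt [-0.017  0.001] F [ 0.1 -0.6 -1.9] w 59.7 t 44.43 v 0.001
```

View pics/s12.png

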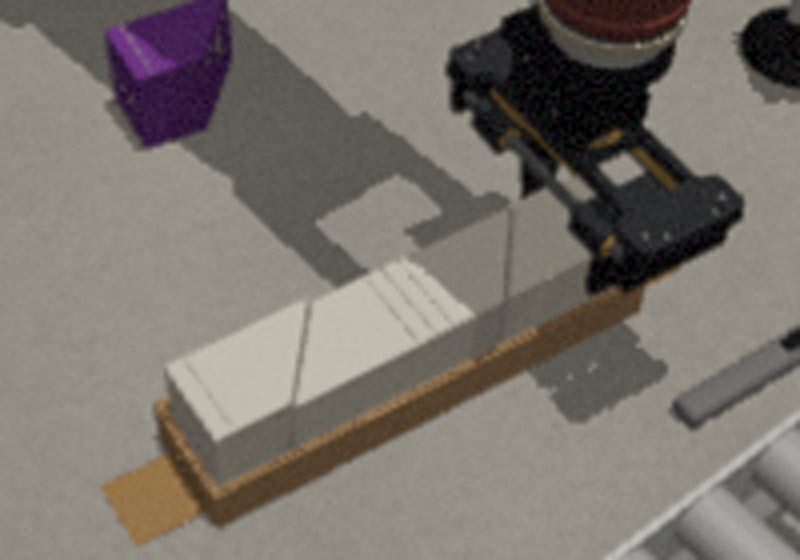

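Request:
servo_tool:
  moves:
    - {"grip":1,"dx":0,"dy":-0.6,"dz":0.8,"twist":0}
    - {"grip":1,"dx":0,"dy":-0.4,"dz":0.7,"twist":0}
    - {"grip":1,"dx":-0.4,"dy":0,"dz":0.5,"twist":0}
    - {"grip":1,"dx":-0.4,"dy":0,"dz":0.3,"twist":0}
    - {"grip":1,"dx":0,"dy":0,"dz":0,"twist":0}
    - {"grip":1,"dx":0,"dy":0,"dz":0,"twist":0}
    - {"grip":0.3,"dx":0,"dy":0,"dz":0,"twist":0}
    - {"grip":-0.5,"dx":0,"dy":0,"dz":0,"twist":0}
    - {"grip":-1,"dx":0,"dy":0,"dz":0,"twist":0}
    - {"grip":-1,"dx":0,"dy":0,"dz":-1,"twist":0}

```text
clock: 45.32
position: [642.3, 84.9, 54.2]
ee_rot: [-2.33, -2.09, 0.017]
wrist_force: [-0.2, 0.5, -0.6]
grip_width: 71.3
```

Request:
servo_tool:
  moves:
    - {"grip":-1,"dx":0,"dy":0,"dz":-2,"twist":0}
    - {"grip":-1,"dx":0,"dy":0,"dz":-8,"twist":0}
    - {"grip":-1,"dx":0,"dy":0,"dz":-14,"twist":0}
    - {"grip":-1,"dx":0,"dy":0,"dz":-20,"twist":0}
    - {"grip":-1,"dx":0,"dy":0,"dz":-20,"twist":0}
    - {"grip":-1,"dx":0,"dy":0,"dz":-20,"twist":0}
    - {"grip":-1,"dx":0,"dy":-20,"dz":-8,"twist":0}
    - {"grip":-1,"dx":0,"dy":-30,"dz":0,"twist":0}
    - {"grip":-1,"dx":15,"dy":-30,"dz":0,"twist":0}
    - {"grip":-1,"dx":20,"dy":-30,"dz":0,"twist":0}

```text
clock: 46.15
position: [543.6, 127.9, 164.3]
ee_rot: [2.345, 2.09, -0.0]
wrist_force: [-0.6, 1.0, 0.3]
grip_width: 87.3
```

Request:
servo_tool:
  moves:
    - {"grip":-1,"dx":20,"dy":-25,"dz":0,"twist":0}
    - {"grip":-1,"dx":20,"dy":-15,"dz":0,"twist":0}
    - {"grip":-1,"dx":20,"dy":-10,"dz":0,"twist":0}
    - {"grip":-1,"dx":10,"dy":-5,"dz":0,"twist":0}
    - {"grip":-1,"dx":3,"dy":0,"dz":0,"twist":0}
    - {"grip":-1,"dx":0,"dy":0,"dz":0,"twist":0}
    - {"grip":-1,"dx":0,"dy":0,"dz":0,"twist":0}
    - {"grip":-1,"dx":0,"dy":0,"dz":0,"twist":0}
    - {"grip":-1,"dx":0,"dy":0,"dz":0,"twist":0}
    - {"grip":-1,"dx":0,"dy":0,"dz":0,"twist":0}

```text
clock: 46.98
position: [495.8, 210.3, 175.7]
ee_rot: [2.339, 2.086, 0.018]
wrist_force: [0.6, -0.1, 1.0]
grip_width: 87.3
```

```bash
python3 - <<'E'
from h import *
trel()
c=cam('top')
cv2.imwrite('pics/t13.png',cv2.resize(c['img'][110:185,250:420,::-1],None,fx=4.7,fy=4.7,interpolation=cv2.INTER_CUBIC))
c=cam('scene')
cv2.imwrite('pics/s13.png',cv2.resize(c['img'][150:300,200:420,::-1],None,fx=3.6,fy=3.6,interpolation=cv2.INTER_CUBIC))
E
```

```text
TCP tray-frame x 225.4 y 158.4 z 175.7 psi -0.114 tilt [0.013 0.002] F [ 0.6 -0.1  1. ] w 87.3 t 46.98 v 0.018
```

View pics/t13.png

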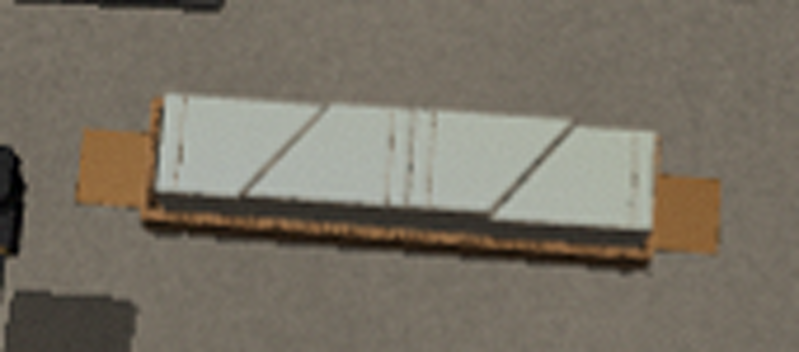

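View pics/s13.png

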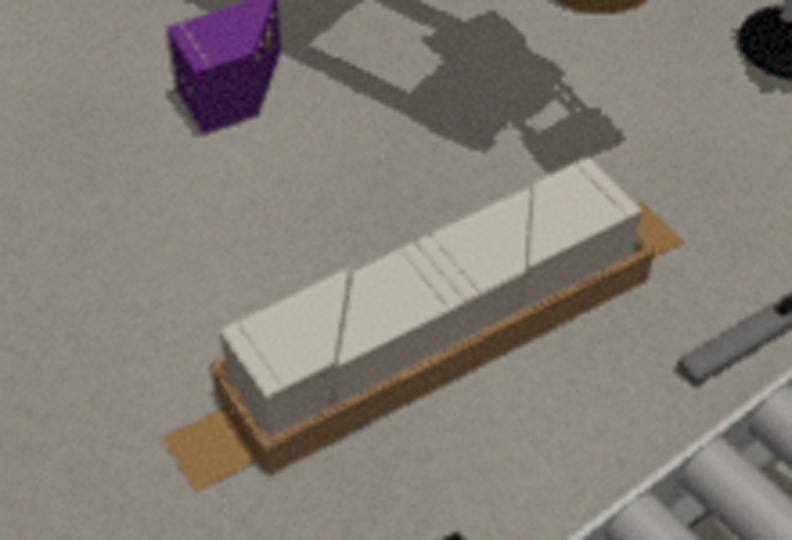

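```bash
python3 - <<'E'
from h import *
import h as H
c=cam('top')
p=ray2plane(c,np.array([[165,95],[657,131],[653,231],[157,194]])/4.7+[250,110],74)-TC
print(np.c_[p@D,p@N].round(1))
tops(c,(430,115,490,255))
a=np.load('top0.npy').astype(int);d=(abs(a-c['img'].astype(int)).max(2)>40).astype(np.uint8)
n,l,s,_=cv2.connectedComponentsWithStats(d)
print([x.tolist() for x in s[1:] if x[4]>25])
E
```

```text
[[ 141.7  -26.1]
 [-148.2  -28.4]
 [-149.2   31.9]
 [ 140.5   33.9]]
poly 15 [459.74475891 224.01650943]
[[160, 122, 137, 278, 15352], [283, 130, 55, 28, 1098], [343, 133, 47, 30, 883], [158, 140, 14, 27, 150], [467, 155, 16, 16, 35], [450, 157, 29, 40, 490], [261, 189, 40, 30, 619], [362, 194, 25, 40, 587], [0, 253, 181, 147, 9872], [162, 324, 111, 76, 2761], [310, 331, 24, 6, 95], [339, 345, 18, 13, 122], [370, 384, 10, 16, 72], [139, 391, 14, 9, 72]]
```

```bash
python3 - <<'E'
from h import *
for n in("scene","top"):
    c=cam(n);cv2.imwrite(f"pics/{n}F.png",c["img"][:,:,::-1])
    if n=="top": print(ray2plane(c,[[187,172],[170,152]],0), ray2plane(c,[[170,152]],180))
E
```

```text
[[575.63793864 402.12473334]
 [637.51032751 454.80030309]] [[589.97978094 388.58973864]]
```

View pics/topF.png

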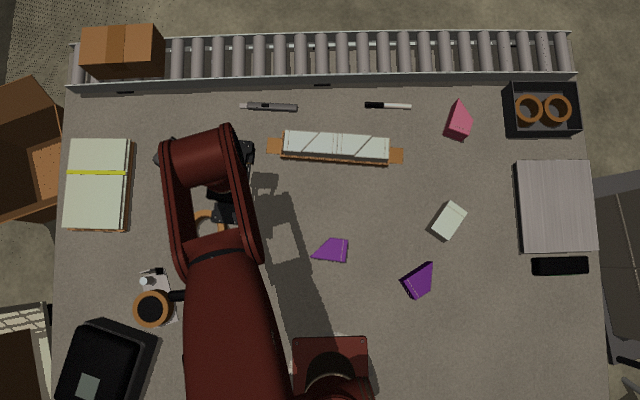

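View pics/sceneF.png

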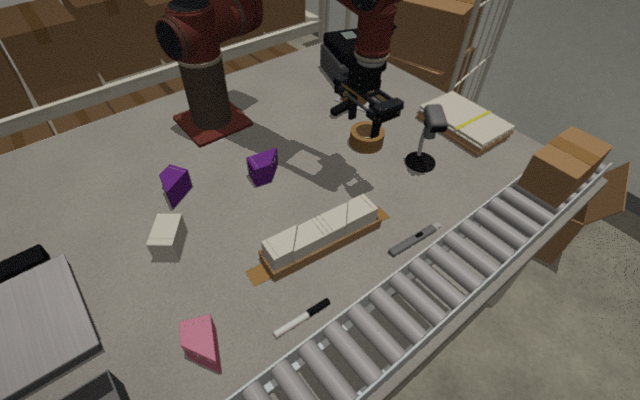

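```bash
python3 - <<'E'
from rig import *
print(close_job())
E
```

```text
the job is handed in; nothing more can be done
None
```

All four sloped cartons are in the tray in one row, alternately head to tail. I handed the job in at about 47 s of the 72 s allowed.

I moved the carton already in the tray up to its -x end. I then set down the other three one after another, each lowered almost to the floor in the gripper and slid gently against the one before. The no-drop requirement is the one I could not confirm exactly: the gripper drifts out of vertical, so an edge may have settled a millimetre or two when the fingers opened.

- **Fit:** both final views show four level tops. The row measures about 290 × 60 mm against the nominal 288 × 60. The slope joints have gaps of about 1–2 mm.
- **Forces:** the wrist force read only a few newtons at the end of every move.
- **Other things on the bench:** the scanner, knife, marker, square carton and the pink and purple look-alikes look unmoved. The arm hides part of the tape roll and scanner in the top view, but the scene view shows both in place.
- **Checks that failed or disagreed:**
  - The final automatic outline fit of the square carton did not work, so I judged it by eye.
  - The row corners were also read off the picture by eye.
  - Gripper tilt reached 0.057 rad between picks. I brought it down to about 0.02 for the third carton and zero for the fourth before gripping.

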